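# Close up the row of insect cases in the notched rack

### The job

The glazed insect cases stand loosely in their rack. Lift the release bar behind the sliding follower plate and hold it up while you slide the follower gently against the cases until the whole row stands upright and closed up against the end plate, then let the bar down so that both its ends drop fully home in the nearest notch that will take them without squeezing the row (ease the follower back to that notch if the bar comes to rest on the teeth). The cases have glass fronts, so do not ram them, and leave the marker, the magnifier and the slide box where they lie.

Things in the scene. Friction and masses are not known exactly. Their poses are not given: they have to be found in the camera images.
- rack: Fixed grey steel tray, 160 wide (x), 500 long (y), 64 mm high. Origin: centre of its underside on the bench; z up; the follower slides along y, +y being towards the end plate. Floor 4 mm. Two side rails, inner faces 144 mm apart, with notches every 15 mm in their top edges, 9 mm wide, upright flanks, 8 mm deep, pointed teeth between.
- follower_face (a point): Middle of the front (+y) face of the follower, 60 mm above the bench: a bright steel plate 132 mm wide, 4 mm thick, its top 155 mm above the bench, that slides on two runners along the rack (about 1 N of friction; the bar lets it move only when lifted). The follower turns with the rack, axes alike.
- ledge_lip (a point): Middle of the lower edge of the lip of the ledge: the follower's top is folded back (-y) into a ledge 40 mm deep over its full width with a 10 mm lip turned down, 143 mm above the bench. It hangs over the release bar, which can only be gripped with the tool leaning back: its body towards -y, fingers pointing down and towards +y, 30 to 40 degrees from vertical.
- release_bar (a point): Centre of the release bar: a level steel cross bar 176 mm long (rack's x), 8 mm thick, behind the follower plate, with a 90 mm black rubber sleeve 16 mm thick at its middle, the place to grip. At rest 60 mm above the bench and 60 mm behind (-y) the follower face; 48 mm free between sleeve and plate, as much under it. It carries the follower along.
- release (a joint): Angle of the bar's two 50 mm arms (rad), hinged on the follower 10 mm behind its face, 60 mm above the bench: 0 with the bar home in a notch, more as it is lifted, 0.32 at the stop (16 mm up). It clears the teeth from 0.17. A spring draws it down: 5.5 N at the bar when home, 8 N at the stop. Let go but above 0.05: it rests on a tooth, not caught.
- end_plate: Upright steel plate 132 mm wide, 85 mm high, fixed in the rack at its +y end, its place along the rack differing from time to time. Origin: at the foot of the middle of the face that looks at the cases (its -y face), on the tray floor; axes as the rack's.
- case_a: Loose insect case, a wooden frame box with a glass front, 134 mm wide (its x), 125 mm high, standing on edge in the tray between follower and end plate, about 30 mm thick (its y). Origin: centre of its underside. The order of the four cases varies, and so do their masses (0.15 to 0.3 kg).
- case_b: Loose insect case like case_a, darker wood, about 36 mm thick.
- case_c: Loose insect case like case_a, about 42 mm thick.
- case_d: Loose insect case like case_a, about 36 mm thick.
- marker: Loose felt marker lying on the bench beside the rack, 136 mm long (its x), 17 mm thick. Origin: centre of its underside. Not to be moved.
- magnifier: Loose magnifier (hand lens) lying on the bench beside the rack, 170 mm long, lens 80 mm across, black rim and handle. Origin: on the bench between lens and handle; the handle points to its -x. Not to be moved.
- slide_box: Loose closed grey slide box on the bench beside the rack, 85 by 170 by 34 mm. Origin: centre of its underside. Not to be moved.
Mind the look-alikes: they are no part of the job. Leave any pink or red look-alike of the case_d alone.

How it is judged:
By the outcome, as a careful person would: the job done as asked, in the order asked, and still so for the second after the job is handed in, with the robot touching nothing.
It also fails if it takes over 64 s, if anything falls off the work surface, if the arm or the gripper's body presses on something with over 40 N, if the wrist force passes 120 N, or if a joint passes its speed limit or range.

### The arm

A 7-joint arm with a two-finger parallel gripper is mounted at the origin on the work surface. World frame = base frame: x ahead of the robot, y to its left, z up, the work surface at z = 0. Lengths are in mm, angles in rad, forces in N, time in s.
With the tool pointing down it reaches from about 400 to 875 mm from the base axis. Payload 4.4 kg.
Tool frame: the origin (TCP) lies at the very end of the fingers, on their centre line; the grasp point (between the pads) lies 19 mm behind it; z points along the fingers, x is the direction in which the jaws open and shut, and the axes are right-handed (so a half turn about z gives the same grasp; the last joint's range is limited). The gripper opens to 85 mm and grips with 20 to 120 N. Pads are 22 mm wide; open, the fingers measure 114 mm over their backs; the gripper's body (76 mm by 85 mm) begins 54 mm behind the grasp point. The pads swing forward as they close: fully open they stand 13 mm farther back than shut.
Start: joints at [1.095, 0.628, 0.038, 1.517, -0.027, 0.996, -0.02], TCP at [259.005, -596.183, 231.313] pointing down, gripper open.
Joint ranges: [-3.06, 3.06], [-0.37, 2.12], [-1.25, 1.32], [0.18, 2.47], [-1.1, 4.24], [0.23, 1.98], [-2.94, 2.94]. Speed limits (rad/s): [2.57, 2.57, 3.14, 3.14, 3.14, 3.14, 3.14].

### API

Orientations are given as [roll, pitch, yaw] about the fixed x, y, z axes, in that order (R = Rz(yaw) Ry(pitch) Rx(roll)).
In Python, from cell import ctrl gives the robot as it stands.
- The arm moves only by the shell command python3 -m creep 'ROWS'. ROWS is text: rows parted by semicolons, each of 7 numbers parted by spaces: the shift along the tool's x, y, z in units of 40 mm (1.0 is 40 mm), then the turn, a rotation vector about the tool's x, y, z in degrees, then the closure, from 0 (fully open) to 1 (shut). In form: x y z rx ry rz grip; .... A call has 1 to 10 rows; each row is the pose to reach, as a shift and turn from the pose commanded when the call began, along the tool's axes at that moment; what a row does not reach only later rows make up. A row lasts 1/12 s, in which the tool goes at most 41.7 mm and 7.16 degrees, less where a joint would pass 70% of its speed; a pose out of reach is approached as far as the arm can. A call with a gripper value outside its range is refused whole. The fingers move at their own pace and stop on an object; the grip force is fixed at half the most. Time passes only in rows, so rows that repeat a pose let the fingers close. It gives the time, the measured TCP pose, the force and the opening at its end, in the units of the state.
- ctrl.read_state(): the state, without advancing time (a new reading comes with each control period).
- ctrl.get_image(name): name is "side" or "top" or "wrist"; returns a dict with "img" (420x560x3 uint8, red, green, blue), "vfov" (degrees; the focal length in pixels is half the picture's height over the tangent of half this angle, whatever the lens; pixels are square), "cx", "cy" (the principal point, pixels), "T" (4x4, takes a point from camera to world coordinates); the wrist camera has in their place "tool_from_camera" (4x4, takes a point from camera to tool coordinates, whose origin is the TCP and whose axes are the tool frame's). Camera axes: x right, y up, looking along -z (the intrinsics and any distortion apply to the point x, -y, -z); pixel columns grow to the right and rows downward; lengths in mm; the calibration is good to about 2 mm. A picture is of the moment at which its call begins: read the wrist's pose just before it. There is no depth.
- ctrl.finish_job(): hands the job in, once; it reports no verdict.
Trained networks look in the newest picture that a camera, given by its name, has taken for a name from the list of things; names that differ only in an ending like _2 or _b are one class to them, and where a whole thing is asked for, a point or a joint stands for the part that bears it (a point fixed in the world has none). Each returns a list of dicts, best first, with "score" (0 to 1); they miss things now and then, are a little off and sometimes report something else, mostly with a low value. They report only what shows in the picture. A call takes as long as a camera call. They do not tell look-alikes from the thing itself.
- ctrl.boxes_of(camera, thing): "rect" ([left, top, right, bottom] in pixels, round what is visible of it).
- ctrl.cut_out(camera, thing): "pixels" (420x560 bool, what is visible of it) and "rect" ([left, top, right, bottom] in pixels, round what is visible of it).
The state is a dict: "clock": time; "qpos": joint angles; "qd": joint speeds; "tau": joint torques, N m; "eef_pos": TCP position; "tool_rot": TCP orientation; "force": force on the tool from outside, world axes, zero at the start; "torque": the same for the moment, N m; "width": finger opening in mm.
Only numpy, scipy, OpenCV 4.12 (cv2) and the standard library are available. Lean on these libraries where they do the work, as an engineer would, in place of code of your own. Each camera call takes 0.05 s, during which the arm holds its last target.

## Working session

There is one attempt and no reset: what is moved stays moved. The work goes in short steps, Python scripts to look and compute and a shell command to move; the robot and the scene stay as the last step left them, time stands still between calls to the robot, and variables do not carry over. Pictures are saved under pics/ and viewed, and the job is handed in when it is done.

```bash
ls; mkdir -p pics
python3 - <<'E'
from cell import ctrl
import cv2,numpy as np
print(ctrl.read_state())
for n in("side","top","wrist"):
    d=ctrl.get_image(n); cv2.imwrite(f"pics/{n}0.png",d["img"][:,:,::-1])
    print(n,{k:(np.round(v,3).tolist() if hasattr(v,'tolist') else v) for k,v in d.items() if k!="img"})
E
```

```text
pics
{'clock': 0.0, 'qpos': array([ 1.09520142,  0.629316  ,  0.03843336,  1.51837727, -0.02698627,
        0.99627718, -0.02003861]), 'qd': array([-0.00157181, -0.00071169,  0.00015867, -0.00246688,  0.00035546,
        0.00170458,  0.0003285 ]), 'tau': array([-3.37843985e-04, -5.63405442e+01,  1.22632205e+00, -1.93444473e+01,
        1.09967461e-02,  1.05367927e-02, -1.54684500e-05]), 'eef_pos': array([ 258.75432603, -595.6010315 ,  230.40548127]), 'tool_rot': array([ 3.14156305e+00,  1.85979076e-03, -1.16102585e+00]), 'force': array([-0.24704675, -0.91830191,  0.34977711]), 'torque': array([-0.00390121,  0.01130306,  0.02627356]), 'width': 85.42562806654256}
side {'vfov': 55.170898275738985, 'cx': 276.5530967823233, 'cy': 210.31985180699272, 'T': [[-0.97, 0.18, -0.166, 428.793], [-0.245, -0.677, 0.694, 570.604], [0.012, 0.713, 0.701, 655.049], [0.0, 0.0, 0.0, 1.0]]}
top {'vfov': 47.826880463967385, 'cx': 276.958517170454, 'cy': 213.85059764249695, 'T': [[0.002, 0.995, -0.101, 460.119], [-1.0, 0.003, 0.013, 29.832], [0.013, 0.101, 0.995, 1050.533], [0.0, 0.0, 0.0, 1.0]]}
wrist {'vfov': 59.90946564755391, 'cx': 279.1501531110823, 'cy': 212.6288811216842, 'tool_from_camera': [[1.0, -0.0, 0.0, -0.699], [-0.0, -0.945, -0.326, -84.086], [0.0, 0.326, -0.945, -142.95], [0.0, 0.0, 0.0, 1.0]]}
```

View pics/side0.png

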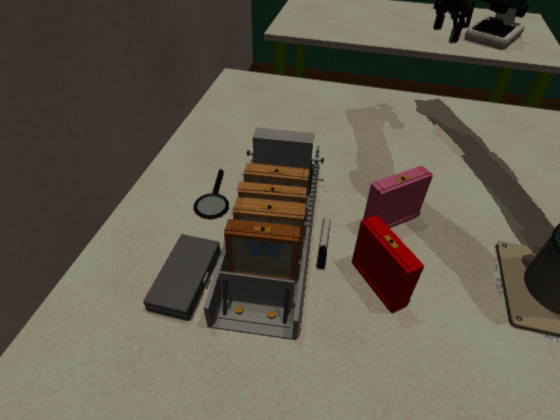

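View pics/top0.png

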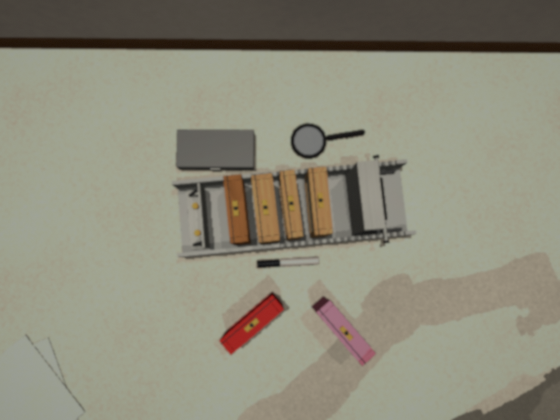

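```bash
cat > h.py <<'E'
import numpy as np,cv2
from cell import ctrl
from scipy.spatial.transform import Rotation as R
def K(d):
    f=d["img"].shape[0]/2/np.tan(np.radians(d["vfov"])/2); return f,d["cx"],d["cy"]
def ray(d,u,v,T):
    f,cx,cy=K(d); r=T[:3,:3]@np.array([(u-cx)/f,-(v-cy)/f,-1]); return T[:3,3],r
def onz(d,u,v,z,T=None):
    T=d["T"] if T is None else T
    o,r=ray(d,u,v,T); return o+r*(z-o[2])/r[2]
def proj(d,p,T=None):
    T=d["T"] if T is None else T
    f,cx,cy=K(d); c=np.linalg.inv(T)@np.append(p,1); return cx+f*c[0]/-c[2], cy-f*c[1]/-c[2]
def toolT(s):
    T=np.eye(4);T[:3,:3]=R.from_euler('xyz',s["tool_rot"]).as_matrix();T[:3,3]=s["eef_pos"];return T
def crop(img,x0,y0,x1,y1,k,name):
    c=cv2.resize(img[y0:y1,x0:x1],None,fx=k,fy=k,interpolation=cv2.INTER_CUBIC); cv2.imwrite(name,c[:,:,::-1])
E
python3 - <<'E'
from h import *
d=ctrl.get_image("top"); crop(d["img"],170,145,425,265,3,"pics/topc.png"); np.save("top.npy",d,allow_pickle=True)
for n in["rack","end_plate","follower_face","release_bar","ledge_lip","case_a","case_d"]:
    print(n,[(b["score"],np.round(b["rect"])) for b in ctrl.boxes_of("top",n)][:6])
d=ctrl.get_image("side"); crop(d["img"],200,110,340,340,2.6,"pics/sidec.png")
E
```

```text
rack [(0.68, array([172., 155., 411., 257.]))]
end_plate [(0.75, array([184., 182., 210., 247.]))]
follower_face [(0.79, array([345., 155., 400., 243.]))]
release_bar [(0.59, array([374., 157., 388., 243.]))]
ledge_lip [(0.63, array([347., 155., 402., 243.]))]
case_a [(0.88, array([305., 165., 332., 237.])), (0.87, array([222., 172., 248., 245.])), (0.85, array([279., 171., 302., 240.])), (0.75, array([217., 290., 284., 353.])), (0.73, array([250., 174., 283., 240.])), (0.63, array([314., 295., 377., 366.]))]
case_d [(0.88, array([305., 165., 332., 237.])), (0.87, array([222., 172., 248., 245.])), (0.85, array([279., 171., 302., 240.])), (0.75, array([217., 290., 284., 353.])), (0.73, array([250., 174., 283., 240.])), (0.63, array([314., 295., 377., 366.]))]
```

View pics/topc.png

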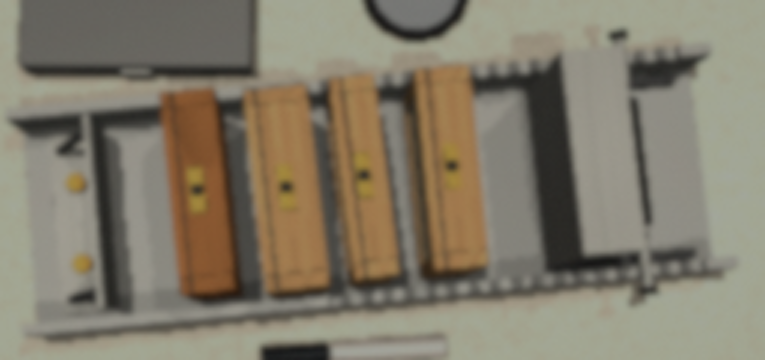

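View pics/sidec.png

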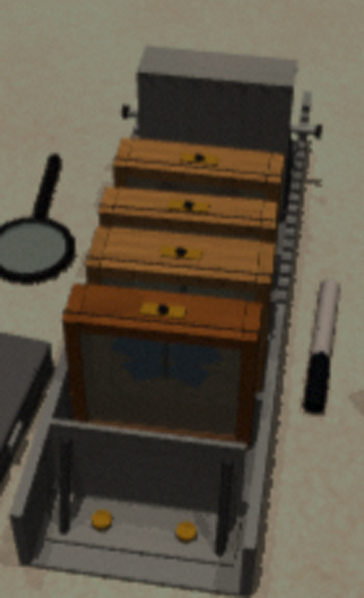

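Run:
```python
from h import *
d=np.load("top.npy",allow_pickle=True).item()
P=lambda u,v,z:np.round(onz(d,170+u/3,145+v/3,z),1)[:2]
for n,u,v,z in [("railTL",10,115,64),("railTR",708,52,64),("railBR",735,265,64),("railBL",28,333,64),("ledgeFT",562,52,155),("ledgeBT",625,48,153),("ledgeBB",642,255,153),("ledgeFB",583,257,155),("barT",618,36,60),("barB",645,292,60),("ep T",88,115,89),("ep B",103,308,89)]: print(n,P(u,v,z))
```

```text
railTL [624.4 235.3]
railTR [ 671.5 -256.7]
railBR [ 520.5 -271.7]
railBL [472.3 219.2]
ledgeFT [ 651.5 -136.2]
ledgeBT [ 654.8 -177.3]
ledgeBB [ 521.2 -185.4]
ledgeFB [ 519.7 -147.5]
barT [ 683.6 -193.9]
barB [ 501.7 -209.3]
ep T [620.4 176.9]
ep B [488.8 164.4]
```

```bash
cat >> h.py <<'E'
YR=np.radians(5.54)
def Rt(tilt,yr=YR):
    # tool x=-(0,c,s), y=-x, z=(0,s,-c) in rack axes
    t=np.radians(tilt);c,s=np.cos(t),np.sin(t)
    M=np.array([[0,-1,0],[-c,0,s],[-s,0,-c]],float)
    return R.from_euler('z',yr).as_matrix()@M
def row(p,Rm):
    s=ctrl.read_state();T=toolT(s)
    sh=T[:3,:3].T@(np.array(p)-T[:3,3])/40
    rv=np.degrees(R.from_matrix(T[:3,:3].T@Rm).as_rotvec())
    return np.round(sh,3),np.round(rv,2)
E
python3 - <<'E'
from h import *
M=Rt(35);print(M,np.linalg.det(M)); B=np.array([592.6,-201.6,60])
print(row(B-151*M[:,2],M))
E
```

```text
[[ 0.07908147 -0.99532904 -0.05537344]
 [-0.81532582 -0.09654065  0.57089729]
 [-0.57357644  0.         -0.81915204]] 0.9999999999999999
(array([ -3.665, -10.913,   1.191]), array([  5.47, -34.71,  17.37]))
```

```bash
r='-3.67 -10.9 1.19 5.5 -34.7 17.4 0.5'; python3 -m creep '-0.3 -0.9 0 0.5 -3 1.5 0.5; -3.67 -10.9 1.19 5.5 -34.7 17.4 0.5; -3.67 -10.9 1.19 5.5 -34.7 17.4 0.5; -3.67 -10.9 1.19 5.5 -34.7 17.4 0.5; -3.67 -10.9 1.19 5.5 -34.7 17.4 0.5; -3.67 -10.9 1.19 5.5 -34.7 17.4 0.5; -3.67 -10.9 1.19 5.5 -34.7 17.4 0.5; -3.67 -10.9 1.19 5.5 -34.7 17.4 0.5; -3.67 -10.9 1.19 5.5 -34.7 17.4 0.5; -3.67 -10.9 1.19 5.5 -34.7 17.4 0.5'
python3 - <<'E'
from h import *
M=Rt(35); B=np.array([592.6,-201.6,60])
print(row(B-151*M[:,2],M))
E
```

```text
clock: 1.43
eef_pos: [565.0, -319.8, 188.6]
tool_rot: [3.142, 0.611, -1.475]
force: [0.2, -0.6, 0.3]
width: 42.7
(array([-0.511, -0.971,  0.508]), array([-0.03,  0.  , -0.05]))
```

```bash
python3 -m creep '-0.51 -0.97 0.5 0 0 0 0.5; -0.51 -0.97 0.5 0 0 0 0.5; -0.51 -0.97 0.5 0 0 0 0.5; -0.51 -0.97 0.5 0 0 0 0.5'
python3 - <<'E'
from h import *
s=ctrl.read_state(); d=ctrl.get_image("wrist"); cv2.imwrite("pics/w1.png",d["img"][:,:,::-1])
print(s["eef_pos"],s["tool_rot"],s["qpos"])
T=toolT(s)@d["tool_from_camera"]
for p in ([592.6,-201.6,60],): print(proj(d,p,T))
for n in["release_bar","ledge_lip"]: print(n,[(b["score"],np.round(b["rect"])) for b in ctrl.boxes_of("wrist",n)][:6])
np.save("w1.npy",{**d,"TT":T},allow_pickle=True)
d=ctrl.get_image("side"); crop(d["img"],200,80,380,240,4,"pics/s1.png")
E
```

```text
clock: 1.77
eef_pos: [599.7, -288.8, 184.2]
tool_rot: [3.141, 0.61, -1.473]
force: [-1.0, -0.5, -0.0]
width: 42.7
[ 599.67711955 -288.81832707  184.20881641] [ 3.14105949  0.61028447 -1.47333473] [ 0.65103284  0.95372228 -0.04299042  1.13245447 -0.41309436  1.49055232
 -0.72863477]
(np.float64(279.58723759888176), np.float64(190.9269842304107))
release_bar [(0.58, array([224.,  68., 282., 296.])), (0.41, array([174.,   2., 264.,  57.]))]
ledge_lip [(0.98, array([122.,  68., 365., 299.]))]
```

View pics/w1.png

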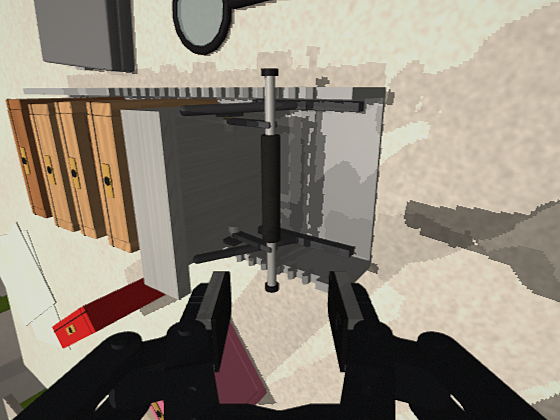

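View pics/s1.png

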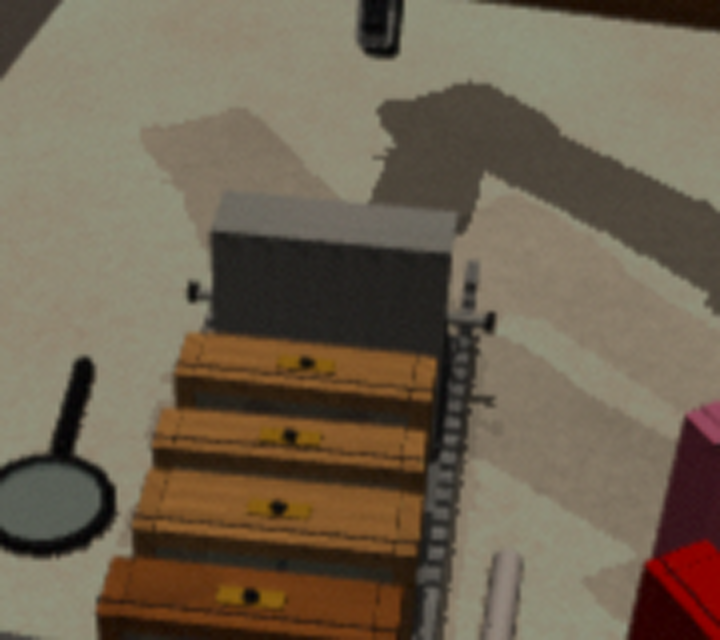

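Run:
```python
from h import *
d=np.load("w1.npy",allow_pickle=True).item(); T=d["TT"]
for u,v,z in [(270,72,60),(271,288,60),(270.5,189,60),(122,110,155),(186,296,155),(158,108,143),(385,90,64),(376,272,64)]: print(u,v,np.round(onz(d,u,v,z,T),1))
t=ctrl.get_image("top"); crop(t["img"],330,140,430,260,5,"pics/t2.png")
f=onz(d,270.5,180.5,60,T); print(proj(t,f))
```

```text
270 72 [ 684.4 -183.6   60. ]
271 288 [ 496.1 -201.2   60. ]
270.5 189 [ 591.9 -192.2   60. ]
122 110 [ 654.1 -133.5  155. ]
186 296 [ 533.7 -192.7  155. ]
158 108 [ 657.7 -155.4  143. ]
385 90 [ 680.9 -277.4   64. ]
376 272 [ 554.8 -295.3   64. ]
(np.float64(375.65213008837424), np.float64(196.15282754089503))
```

View pics/t2.png

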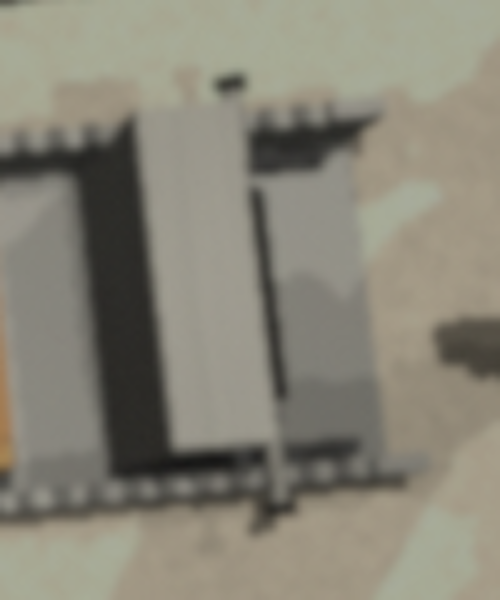

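Run:
```python
from h import *
d=np.load("w1.npy",allow_pickle=True).item()
crop(d["img"],220,60,420,310,3,"pics/w1c.png")
T=d["TT"];print(T)
```

```text
[[ 7.94808323e-02  9.22463871e-01  3.77813716e-01  6.91104773e+02]
 [-8.15444483e-01  2.78164580e-01 -5.07616746e-01 -3.61269616e+02]
 [-5.73352502e-01 -2.67740309e-01  7.74326827e-01  3.01382048e+02]
 [ 0.00000000e+00  0.00000000e+00  0.00000000e+00  1.00000000e+00]]
```

View pics/w1c.png

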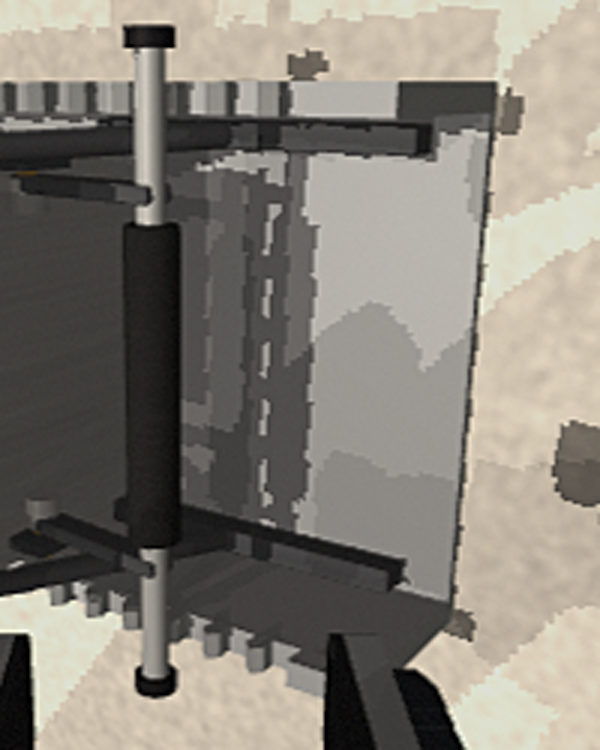

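Run:
```python
from h import *
d=np.load("w1.npy",allow_pickle=True).item(); T=d["TT"]
t=np.load("top.npy",allow_pickle=True).item()
for u,v,z in [(352.5,87.5,64),(385,98,0),(370,261,0),(353,284,64),(270,72,60),(271,288,60)]:
    p=onz(d,u,v,z,T); print(u,v,np.round(p,1),np.round(proj(t,p),1))
def tri(a,b):
    o1,r1=ray(d,*a,T);o2,r2=ray(t,*b,t["T"]);r1/=np.linalg.norm(r1);r2/=np.linalg.norm(r2)
    k=np.linalg.lstsq(np.c_[r1,-r2],o2-o1,rcond=None)[0];p=o1+r1*k[0];q=o2+r2*k[1];return np.round((p+q)/2,1),np.round(p-q,1)
print(tri((270,72),(376,156.5)),tri((271,288),(385.5,242.3)))
print(tri((352.5,87.5),(405.5,162)),tri((353,284),(413,233.5)))
```

```text
352.5 87.5 [ 680.2 -255.1   64. ] [405.1 158.3]
385 98 [ 672.1 -255.9    0. ] [397.6 168. ]
370 261 [ 526.9 -269.9    0. ] [405.4 232.2]
353 284 [ 537.5 -279.7   64. ] [418.6 225.2]
270 72 [ 684.4 -183.6   60. ] [371.2 156.6]
271 288 [ 496.1 -201.2   60. ] [381.2 245. ]
(array([ 683.6, -191.4,   70. ]), array([2.3, 0.6, 0.4])) (array([ 502.2, -207.5,   68.6]), array([ 1.5,  1.5, -0.3]))
(array([ 676.5, -255.3,   61.2]), array([7.2, 2.6, 0.8])) (array([ 522.3, -273.1,   42.1]), array([ 1.7,  1.9, -0.5]))
```

Run:
```python
from h import *
d=np.load("w1.npy",allow_pickle=True).item(); T=d["TT"]
for z in (50,55,60,65,70,75):
    a=onz(d,270.3,134.3,z,T);b=onz(d,270.7,242,z,T);e=onz(d,270,69,z,T);f=onz(d,271.5,291,z,T)
    print(z,np.linalg.norm(a-b),np.linalg.norm(e-f),(a+b)/2)
```

```text
50 98.99609718183008 202.36197348684573 [ 586.04937471 -185.34780687   50.        ]
55 97.02706045033165 198.3369849246982 [ 588.1389312 -188.8468994   55.       ]
60 95.05802371883321 194.3119963625506 [ 590.22848769 -192.34599193   60.        ]
65 93.08898698733476 190.287007800403 [ 592.31804419 -195.84508446   65.        ]
70 91.1199502558362 186.26201923825533 [ 594.40760068 -199.34417699   70.        ]
75 89.15091352433777 182.2370306761076 [ 596.49715717 -202.84326952   75.        ]
```

Run:
```python
from h import *
M=Rt(35); B=np.array([594,-199.4,69])
print(row(B+(19-75)*M[:,2],M))
```

```text
(array([-0.221, -0.1  ,  2.283]), array([-0.09, -0.06, -0.15]))
```

```bash
python3 -m creep '-0.22 -0.1 0.5 0 0 0 0.5; -0.22 -0.1 1.1 0 0 0 0.5; -0.22 -0.1 1.7 0 0 0 0.5; -0.22 -0.1 2.2 0 0 0 0.5; -0.22 -0.1 2.28 0 0 0 0.5; -0.22 -0.1 2.28 0 0 0 0.5'
python3 - <<'E'
from h import *
s=ctrl.read_state(); d=ctrl.get_image("wrist"); cv2.imwrite("pics/w2.png",d["img"][:,:,::-1])
T=toolT(s)@d["tool_from_camera"]
np.save("w2.npy",{**d,"TT":T},allow_pickle=True)
print(proj(d,[594,-199.4,69],T))
E
```

```text
clock: 2.52
eef_pos: [597.1, -229.3, 114.4]
tool_rot: [3.14, 0.612, -1.476]
force: [-0.4, 0.5, -0.2]
width: 42.5
(np.float64(283.1818964049548), np.float64(238.59256884150633))
```

View pics/w2.png

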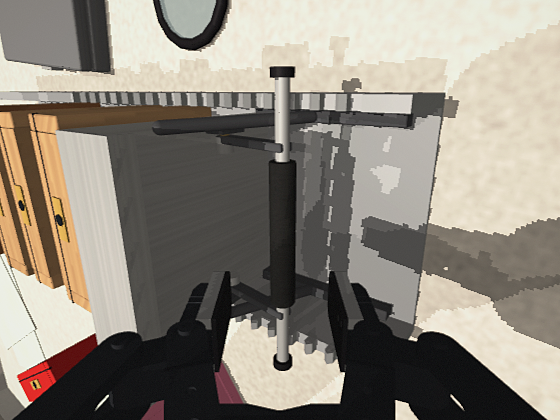

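Run:
```python
from h import *
d=np.load("w2.npy",allow_pickle=True).item(); T=d["TT"]
crop(d["img"],200,50,400,250,4,"pics/w2a.png")
for z in (60,65,70,75):
    a=onz(d,283,161.5,z,T);b=onz(d,283,305,z,T)
    print(z,np.linalg.norm(a-b),(a+b)/2)
d1=np.load("w1.npy",allow_pickle=True).item()
for p,q in (((270.3,134.3),(283,161.5)),((270.7,242),(283,305))):
    o1,r1=ray(d1,*p,d1["TT"]);o2,r2=ray(d,*q,T)
    k=np.linalg.lstsq(np.c_[r1,-r2],o2-o1,rcond=None)[0];print(o1+r1*k[0],o2+r2*k[1])
```

```text
60 95.74135080361589 [ 588.96235515 -193.54661189   60.        ]
65 92.94680997519433 [ 591.86942027 -196.71550745   65.        ]
70 90.15226914677264 [ 594.77648538 -199.88440302   70.        ]
75 87.35772831835098 [ 597.6835505  -203.05329858   75.        ]
[ 640.36649841 -197.07327472   72.66664147] [ 640.42049654 -197.15111495   72.59878048]
[ 548.37492532 -202.79071792   68.91634359] [ 548.55396064 -203.37252053   68.40978663]
```

View pics/w2a.png

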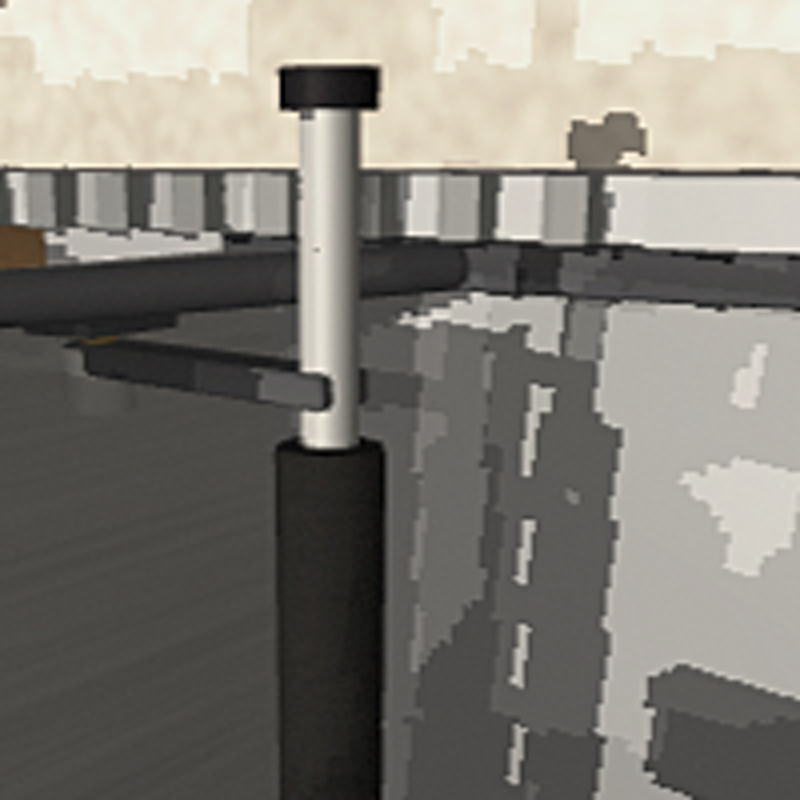

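Run:
```python
from h import *
d=np.load("w2.npy",allow_pickle=True).item(); T=d["TT"]
yr=np.array([-.0965,.9953,0]); 
for z in (60,62,64,66,69,71):
    for ang in (0,.18,.32):
        a=onz(d,281.3,147.5,z,T); h=a+50*np.cos(ang)*yr+[0,0,-50*np.sin(ang)]
        h2=a+38*np.cos(ang)*yr+[0,0,-38*np.sin(ang)]
        print(z,ang,(np.array(proj(d,h,T))-[200,50])*4,(np.array(proj(d,h2,T))-[200,50])*4)
# rails: teeth line  z=64/56 at inner face x=72 and outer x=80
C=np.array([572.2,-18.5,0]);xr=np.array([.9953,.0965,0])
for x in(72,80):
  for z in (64,56):
    print(x,z,[np.round((np.array(proj(d,C+x*xr+y*yr+[0,0,z],T))-[200,50])*4) for y in (-165,-180,-195,-210,-225)])
```

```text
60 0 [ 70.53417882 362.21344261] [126.12618522 368.2790798 ]
60 0.18 [112.19102147 356.35932186] [157.70878336 363.54797836]
60 0.32 [147.26705936 352.63289276] [184.76492826 360.50769595]
62 0 [ 67.87743715 361.92356584] [123.98944312 368.04594013]
62 0.18 [110.02907117 356.01788332] [155.9493493  363.27010953]
62 0.32 [145.49299545 352.26032748] [183.31027043 360.20220808]
64 0 [ 65.16467942 361.62757717] [121.80633425 367.80774138]
64 0.18 [107.82278512 355.6694428 ] [154.1525584  362.98634091]
64 0.32 [143.68319899 351.88025812] [181.82516184 359.89032535]
66 0 [ 62.39411517 361.32528124] [119.57533286 367.56431708]
66 0.18 [105.57078541 355.31378269] [152.31720813 362.69648257]
66 0.32 [141.83657943 351.49245567] [180.30863623 359.57184483]
69 0 [ 58.12577404 360.85956304] [116.13552713 367.18900029]
69 0.18 [102.10391571 354.76625719] [149.48912428 362.24984103]
69 0.32 [138.9951103  350.89572815] [177.97272497 359.08128785]
71 0 [ 55.20234356 360.54058789] [113.77766554 366.93173429]
71 0.18 [ 99.73121713 354.39153501] [147.55176508 361.94387235]
71 0.32 [137.05136185 350.48752798] [176.37315271 358.74536698]
72 64 [array([253., 270.]), array([342., 275.]), array([438., 281.]), array([542., 287.]), array([657., 293.])]
72 56 [array([287., 267.]), array([374., 271.]), array([468., 276.]), array([571., 282.]), array([683., 288.])]
80 64 [array([252., 211.]), array([342., 213.]), array([439., 216.]), array([546., 219.]), array([662., 223.])]
80 56 [array([286., 209.]), array([375., 211.]), array([470., 214.]), array([574., 217.]), array([688., 220.])]
```

Run:
```python
from h import *
d=np.load("w2.npy",allow_pickle=True).item(); T=d["TT"]
d1=np.load("w1.npy",allow_pickle=True).item()
a=cv2.resize(d1["img"][80:310,100:240],None,fx=2.5,fy=2.5,interpolation=cv2.INTER_CUBIC)
b=cv2.resize(d["img"][80:310,30:170],None,fx=2.5,fy=2.5,interpolation=cv2.INTER_CUBIC)
cv2.imwrite("pics/cmp.png",np.hstack([a,b])[:,:,::-1])
a=cv2.resize(d1["img"][60:140,300:420],None,fx=3.3,fy=3.3,interpolation=cv2.INTER_CUBIC)
b=cv2.resize(d["img"][60:140,360:480],None,fx=3.3,fy=3.3,interpolation=cv2.INTER_CUBIC)
cv2.imwrite("pics/cmp2.png",np.hstack([a,b])[:,:,::-1])
```

```text
(no output)
```

View pics/cmp.png

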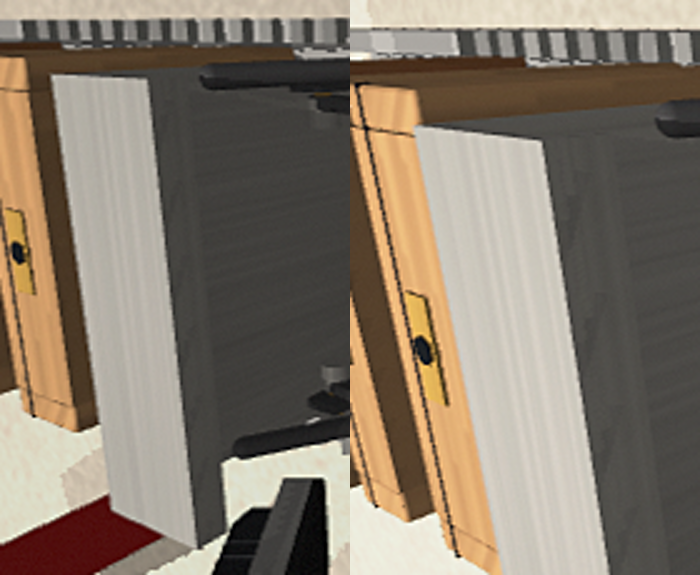

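View pics/cmp2.png

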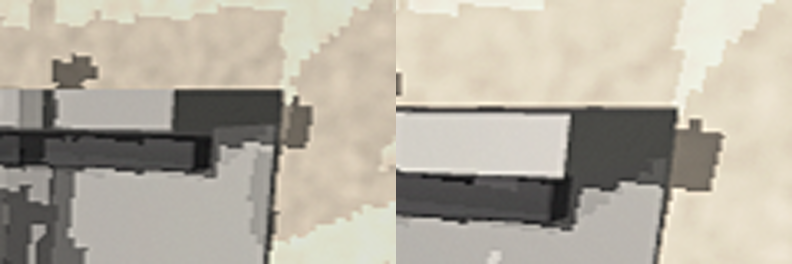

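Run:
```python
from h import *
d=np.load("w2.npy",allow_pickle=True).item(); T=d["TT"]
d1=np.load("w1.npy",allow_pickle=True).item();T1=d1["TT"]
for n,p,q,z in (("railtop",(352.7,87.3),(412.7,93.9),64),("railbot",(385.2,87.3),(445.2,92.7),0),("ledger",(160,111.6),(106.8,136.4),155),("ledgef",(120.8,109.6),(56.4,130.4),155)):
    o1,r1=ray(d1,*p,T1);o2,r2=ray(d,*q,T)
    k=np.linalg.lstsq(np.c_[r1,-r2],o2-o1,rcond=None)[0];print(n,np.round((o1+r1*k[0]+o2+r2*k[1])/2,1),np.round(onz(d1,*p,z,T1),1),np.round(onz(d,*q,z,T),1))
print(onz(d1,178.8,299.2,155,T1), onz(d1,160,111.6,155,T1))
```

```text
railtop [ 680.6 -254.6   62.5] [ 680.3 -255.2   64. ] [ 680.9 -255.    64. ]
railbot [ 680.4 -255.1    1.7] [ 680.2 -254.5    0. ] [ 680.5 -254.8    0. ]
ledger [ 659.  -175.5  157.2] [ 658.3 -172.8  155. ] [ 658.2 -171.6  155. ]
ledgef [ 654.  -131.1  154.3] [ 654.2 -132.1  155. ] [ 654.2 -132.7  155. ]
[ 527.23813628 -184.89439679  155.        ] [ 658.32273397 -172.75217382  155.        ]
```

```bash
sed -i 's/YR=np.radians(5.54)/YR=np.radians(5.4)/' h.py
cat >> h.py <<'E'
C=np.array([577.3,-13.6,0]);RR=R.from_euler('z',YR).as_matrix()
def rk(p): return RR.T@(np.array(p)-C)
def grasp(s=None):
    s=s or ctrl.read_state();T=toolT(s);return rk(T[:3,3]-19*T[:3,2])
E
python3 - <<'E'
from h import *
M=Rt(35); B=np.array([593.7,-198.8,68.8])
print(rk(B),row(B+19*M[:,2],M))
E
```

```text
[  -1.10164341 -185.92145218   68.8       ] (array([0.008, 0.028, 1.888]), array([ 0.02, -0.04,  0.05]))
```

```bash
python3 -m creep '0 0 0.4 0 0 0 0.5; 0 0 0.8 0 0 0 0.5; 0 0.02 1.2 0 0 0 0.5; 0 0.02 1.6 0 0 0 0.5; 0 0.02 1.88 0 0 0 0.5; 0 0.02 1.88 0 0 0 0.5; 0 0.02 1.88 0 0 0 0.5'
python3 - <<'E'
from h import *
s=ctrl.read_state(); d=ctrl.get_image("wrist"); cv2.imwrite("pics/w3.png",d["img"][:,:,::-1])
T=toolT(s)@d["tool_from_camera"];np.save("w3.npy",{**d,"TT":T},allow_pickle=True)
print(grasp(),s["force"])
E
```

```text
clock: 3.15
eef_pos: [593.4, -187.7, 53.9]
tool_rot: [-3.14, 0.61, -1.475]
force: [0.3, 0.0, 0.7]
width: 42.4
[-1.15522807e-01 -1.86242081e+02  6.97674903e+01] [3.00606079e-01 7.03900174e-04 7.05954023e-01]
```

View pics/w3.png

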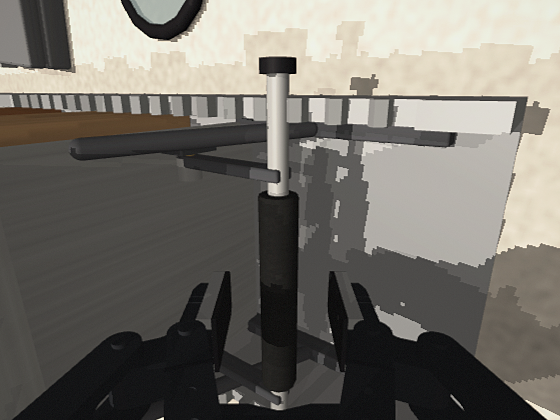

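Run:
```python
from h import *
d=np.load("w3.npy",allow_pickle=True).item()
crop(d["img"],180,50,400,170,3.6,"pics/w3c.png")
for y in np.arange(-240,-150,7.5): print(y,(np.array(proj(d,C+RR@np.array([76,y,64]),d["TT"]))-[180,50])*3.6)
print(rk(onz(d,278,80,68.5,d["TT"])),rk(onz(d,278,90,60,d["TT"])))
```

```text
-240.0 [1033.83000121  244.56471502]
-232.5 [923.60534282 239.82923227]
-225.0 [822.14494356 235.47028049]
-217.5 [728.44346719 231.44466832]
-210.0 [641.64367575 227.71556704]
-202.5 [561.01012738 224.2513805 ]
-195.0 [485.90828735 221.02484777]
-187.5 [415.78779565 218.01232422]
-180.0 [350.16895721 215.19320114]
-172.5 [288.6317531  212.54943365]
-165.0 [230.8068405  210.06515399]
-157.5 [176.36813375 207.72635285]
[  85.61992158 -183.47435478   68.5       ] [  82.47198479 -177.49269382   60.        ]
```

View pics/w3c.png

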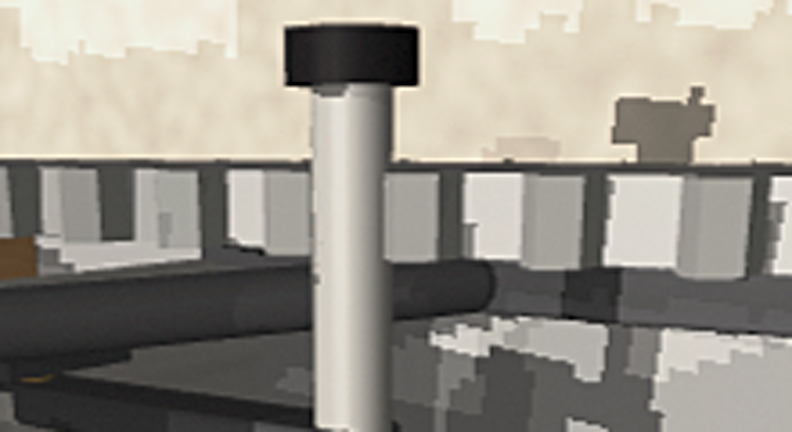

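```bash
python3 -m creep '0 0 0 0 0 0 1; 0 0 0 0 0 0 1; 0 0 0 0 0 0 1; 0 0 0 0 0 0 1; 0 0 0 0 0 0 1; 0 0 0 0 0 0 1; 0 0 0 0 0 0 1; 0 0 0 0 0 0 1'
python3 - <<'E'
from h import *
s=ctrl.read_state();print(s["clock"],grasp(),s["force"],s["width"])
d=ctrl.get_image("wrist"); cv2.imwrite("pics/w4.png",d["img"][:,:,::-1])
E
```

```text
clock: 3.87
eef_pos: [593.6, -187.3, 54.7]
tool_rot: [-3.139, 0.61, -1.474]
force: [-0.2, -1.8, 6.3]
width: 13.6
3.8667 [-1.65307185e-01 -1.85375695e+02  7.02872558e+01] [-0.17321118 -1.79256119  6.32114726] 13.561160866493877
```

View pics/w4.png

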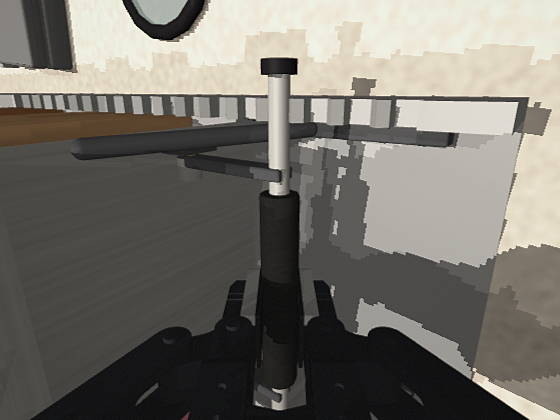

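```bash
python3 -m creep '-0.02 0 -0.03 0 0 0 1; -0.04 0 -0.06 0 0 0 1; -0.04 0 -0.06 0 0 0 1; -0.04 0 -0.06 0 0 0 1'
python3 - <<'E'
from h import *
s=ctrl.read_state();print(s["clock"],grasp(),s["force"],s["width"])
E
```

```text
clock: 4.25
eef_pos: [593.4, -187.5, 55.3]
tool_rot: [-3.141, 0.609, -1.475]
force: [3.1, -1.1, -7.9]
width: 13.6
4.25 [  -0.28864197 -185.47162344   70.92733639] [ 3.06509177 -1.08053374 -7.94536833] 13.580097998627048
```

```bash
python3 -m creep '-0.02 0 -0.03 0 0 0 1; -0.04 0 -0.06 0 0 0 1; -0.04 0 -0.06 0 0 0 1; -0.04 0 -0.06 0 0 0 1'
python3 - <<'E'
from h import *
s=ctrl.read_state();print(s["clock"],grasp(),s["force"],s["width"])
E
```

```text
clock: 4.58
eef_pos: [593.4, -187.6, 57.3]
tool_rot: [-3.141, 0.608, -1.475]
force: [4.9, 1.5, -14.7]
width: 13.5
4.5833 [  -0.33683156 -185.61296091   72.90259317] [  4.86235686   1.51087205 -14.65774496] 13.48880215451574
```

Run:
```python
from h import *
s=ctrl.read_state();d=ctrl.get_image("wrist"); crop(d["img"],150,40,410,240,3,"pics/w5c.png")
np.save("w5.npy",{**d,"TT":toolT(s)@d["tool_from_camera"]},allow_pickle=True)
d=ctrl.get_image("side"); crop(d["img"],220,100,360,220,5,"pics/s5.png")
```

```text
(no output)
```

View pics/w5c.png

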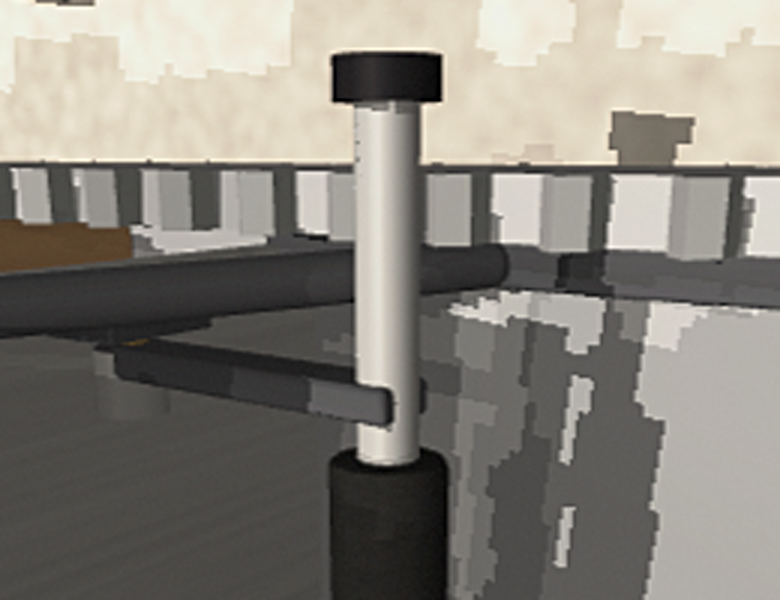

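View pics/s5.png

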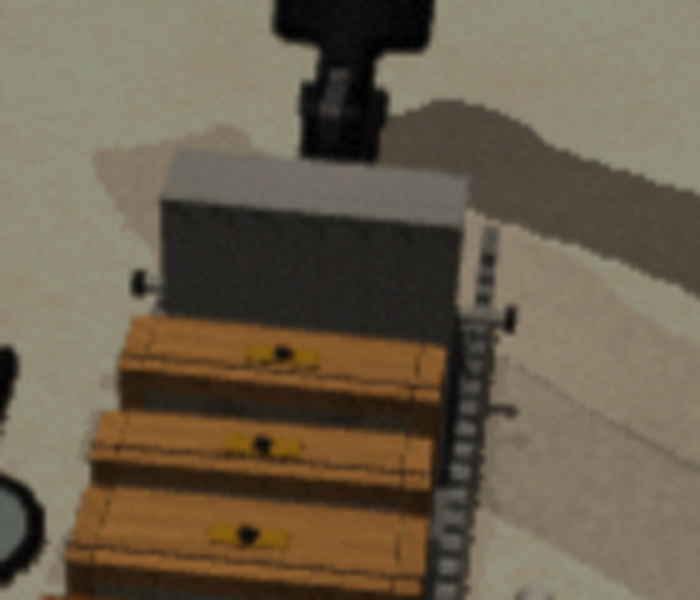

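Run:
```python
from h import *
s=ctrl.read_state();print(s["torque"],RR.T@s["force"],RR.T@s["torque"])
# obs: rod centre pixel near outboard (x~60) : 
obs={"w1":(270,95),"w2":(282.3,110),"w3":(278,110),"w5":(150+388/3,40+250/3)}
for n,(u,v) in obs.items():
    d=np.load(n+".npy",allow_pickle=True).item();T=d["TT"]
    out=[]
    for th in (0,.1,.17,.2,.25,.32):
        z=60+50*np.sin(th);p=rk(onz(d,u,v,z,T)); out.append((th,round(p[0],1),round(p[1]-(-135.3-50*np.cos(th)),1)))
    print(n,out)
```

```text
[-2.7838961  -1.26145977 -0.64669316] [  5.22758287   0.03178066 -15.77475602] [-2.89025492 -0.9938736  -0.64669316]
w1 [(0, np.float64(73.9), np.float64(6.1)), (0.1, np.float64(74.0), np.float64(2.2)), (0.17, np.float64(74.1), np.float64(-0.8)), (0.2, np.float64(74.1), np.float64(-2.2)), (0.25, np.float64(74.2), np.float64(-4.6)), (0.32, np.float64(74.3), np.float64(-8.0))]
w2 [(0, np.float64(71.1), np.float64(5.9)), (0.1, np.float64(71.5), np.float64(2.2)), (0.17, np.float64(71.7), np.float64(-0.7)), (0.2, np.float64(71.8), np.float64(-2.0)), (0.25, np.float64(72.0), np.float64(-4.2)), (0.32, np.float64(72.3), np.float64(-7.5))]
w3 [(0, np.float64(75.7), np.float64(7.8)), (0.1, np.float64(76.0), np.float64(4.0)), (0.17, np.float64(76.3), np.float64(1.1)), (0.2, np.float64(76.4), np.float64(-0.2)), (0.25, np.float64(76.5), np.float64(-2.5)), (0.32, np.float64(76.8), np.float64(-5.8))]
w5 [(0, np.float64(70.6), np.float64(9.7)), (0.1, np.float64(71.2), np.float64(6.0)), (0.17, np.float64(71.6), np.float64(3.1)), (0.2, np.float64(71.8), np.float64(1.8)), (0.25, np.float64(72.0), np.float64(-0.5)), (0.32, np.float64(72.4), np.float64(-3.8))]
```

```bash
python3 -m creep '-0.02 0 -0.03 0 0 0 1; -0.08 0 0.01 0 0 0 1; -0.16 0 0.07 0 0 0 1; -0.24 0 0.12 0 0 0 1; -0.33 0 0.185 0 0 0 1; -0.43 0 0.255 0 0 0 1; -0.53 0 0.325 0 0 0 1; -0.63 0 0.395 0 0 0 1; -0.63 0 0.395 0 0 0 1'
python3 - <<'E'
from h import *
s=ctrl.read_state();print(s["clock"],grasp(),RR.T@s["force"],s["width"])
d=ctrl.get_image("top"); crop(d["img"],170,145,425,265,3,"pics/t6.png")
d=ctrl.get_image("wrist"); cv2.imwrite("pics/w6.png",d["img"][:,:,::-1])
E
```

```text
clock: 5.43
eef_pos: [590.6, -162.6, 62.4]
tool_rot: [-3.139, 0.604, -1.478]
force: [1.5, 0.3, 1.7]
width: 13.3
5.4333 [  -0.82325503 -160.40295499   78.00113166] [1.52989194 0.16990177 1.67792843] 13.250975058461497
```

View pics/t6.png

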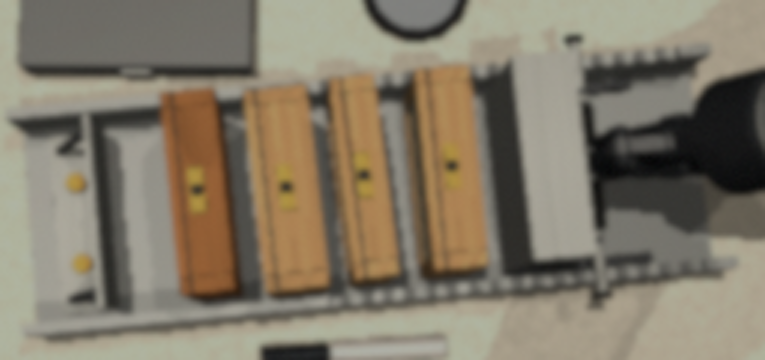

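View pics/w6.png

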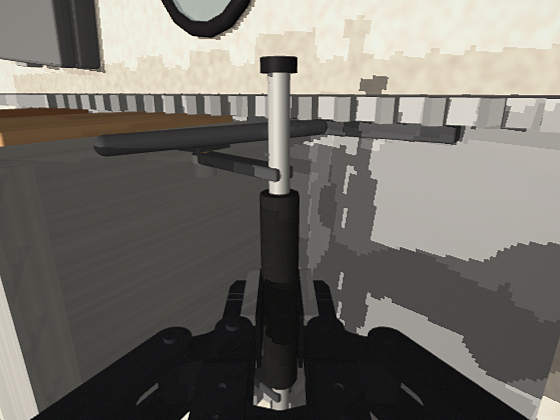

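```bash
python3 -m creep '0 0 0 0 0 0 1; 0.01 0 0.02 0 0 0 1; 0.02 0 0.03 0 0 0 1; 0.02 0 0.03 0 0 0 1; 0.02 0 0.03 0 0 0 1'
python3 - <<'E'
from h import *
s=ctrl.read_state();print(s["clock"],grasp(),RR.T@s["force"],s["width"])
E
```

```text
clock: 5.95
eef_pos: [589.9, -155.0, 60.9]
tool_rot: [3.141, 0.616, -1.474]
force: [-0.5, -1.7, 7.8]
width: 13.9
5.95 [  -0.75874231 -152.91046131   76.41910988] [-0.65422565 -1.60997671  7.8030906 ] 13.853508163210853
```

```bash
python3 -m creep '0 0 0 0 0 0 1; 0 0 0 0 0 0 1; 0 0 0 0 0 0 1; 0 0 0 0 0 0 1'
python3 - <<'E'
from h import *
s=ctrl.read_state();print(s["clock"],grasp(),RR.T@s["force"],RR.T@s["torque"],s["width"])
s=ctrl.read_state();d=ctrl.get_image("wrist");np.save("w7.npy",{**d,"TT":toolT(s)@d["tool_from_camera"]},allow_pickle=True); crop(d["img"],150,40,410,240,3,"pics/w7c.png")
d=ctrl.get_image("side"); crop(d["img"],200,80,360,240,3.6,"pics/s7.png")
E
```

```text
clock: 6.28
eef_pos: [589.9, -155.0, 60.9]
tool_rot: [3.141, 0.616, -1.473]
force: [-0.0, 0.3, 7.5]
width: 13.5
6.2833 [  -0.74389084 -152.89766793   76.44546982] [3.09188121e-03 2.64218614e-01 7.48590668e+00] [ 0.83931297  0.26120199 -0.20293593] 13.484861077547958
```

View pics/w7c.png

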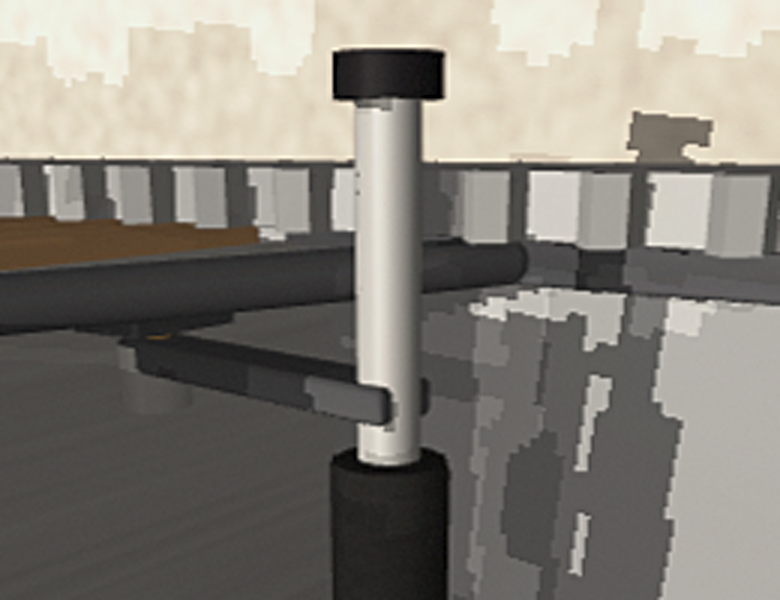

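View pics/s7.png

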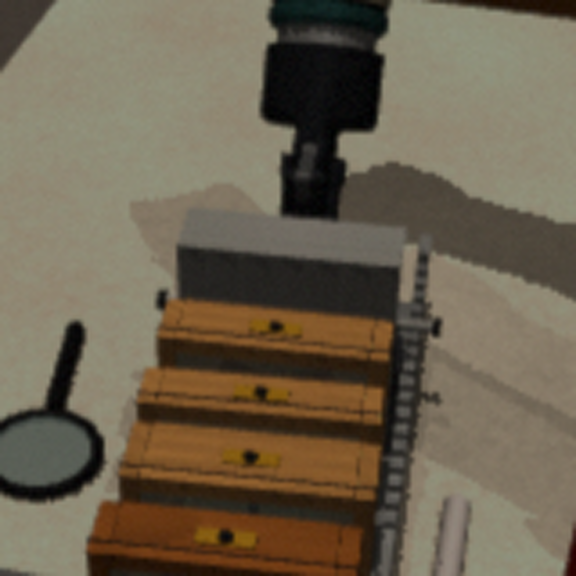

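```bash
python3 -m creep '-0.035 0 0.024 0 0 0 1; -0.07 0 0.049 0 0 0 1; -0.105 0 0.073 0 0 0 1; -0.14 0 0.098 0 0 0 1; -0.175 0 0.122 0 0 0 1; -0.21 0 0.147 0 0 0 1; -0.245 0 0.171 0 0 0 1; -0.28 0 0.196 0 0 0 1; -0.315 0 0.22 0 0 0 1; -0.35 0 0.245 0 0 0 1'
python3 - <<'E'
from h import *
s=ctrl.read_state();print(s["clock"],grasp(),RR.T@s["force"],RR.T@s["torque"],s["width"])
E
```

```text
clock: 7.22
eef_pos: [589.1, -152.4, 60.0]
tool_rot: [-3.137, 0.592, -1.476]
force: [-2.8, -24.8, 18.5]
width: 13.6
7.2167 [  -1.35949617 -149.89262498   75.74341983] [ -5.08328681 -24.41735301  18.51903189] [-2.94944752  1.0148869   1.11046918] 13.627864318893009
```

```bash
python3 -m creep '0.15 0 -0.1 0 0 0 1; 0.25 0 -0.17 0 0 0 1; 0.25 0 -0.17 0 0 0 1'
python3 - <<'E'
from h import *
s=ctrl.read_state();print(s["clock"],grasp(),RR.T@s["force"],RR.T@s["torque"],s["width"],s["tool_rot"])
d=ctrl.get_image("top"); crop(d["img"],170,145,425,265,3,"pics/t8.png")
d=ctrl.get_image("wrist"); cv2.imwrite("pics/w8.png",d["img"][:,:,::-1])
E
```

```text
clock: 7.47
eef_pos: [589.2, -154.2, 59.0]
tool_rot: [-3.142, 0.609, -1.474]
force: [-1.6, -8.4, 6.0]
width: 13.6
7.4667 [  -1.33883796 -152.00208163   74.55220148] [-2.42277043 -8.25093554  6.02467456] [-1.0778335   0.34754661  0.6232198 ] 13.61690518892704 [-3.1415602   0.60868178 -1.47428832]
```

View pics/t8.png

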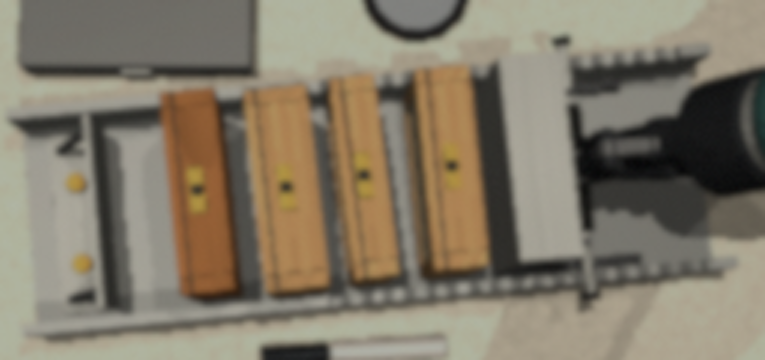

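View pics/w8.png

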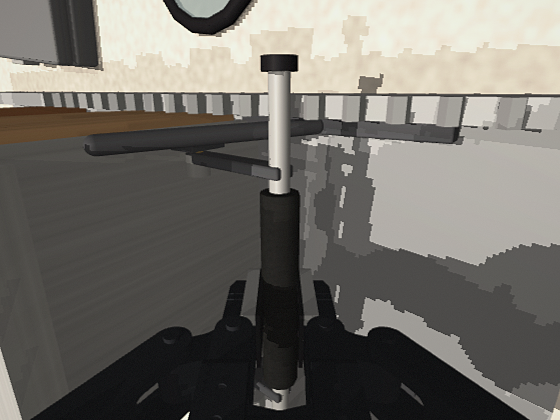

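```bash
python3 -m creep '0 0 -0.06 0 0 0 1; -0.03 0 -0.11 0 0 0 1; -0.06 0 -0.14 0 0 0 1; -0.06 0 -0.14 0 0 0 1; -0.06 0 -0.14 0 0 0 1'
python3 - <<'E'
from h import *
s=ctrl.read_state();print(s["clock"],grasp(),RR.T@s["force"],RR.T@s["torque"],s["width"],s["tool_rot"],s["qpos"])
E
```

```text
clock: 7.98
eef_pos: [589.6, -152.7, 64.0]
tool_rot: [3.14, 0.611, -1.476]
force: [3.5, 1.1, -12.5]
width: 13.8
7.9833 [  -0.79187356 -150.57636445   79.56882903] [  3.53713881   0.73280699 -12.50731973] [-2.45774508 -0.32923771 -0.45734018] 13.816999441557204 [ 3.14030426  0.61149296 -1.4758025 ] [ 0.53641845  0.97932908 -0.09501791  1.48361341 -0.4868343   1.08658847
 -0.68665799]
```

```bash
python3 -m creep '-0.035 0 0.024 0 0 0 1; -0.07 0 0.049 0 0 0 1; -0.105 0 0.073 0 0 0 1; -0.14 0 0.098 0 0 0 1; -0.175 0 0.122 0 0 0 1; -0.21 0 0.147 0 0 0 1; -0.21 0 0.147 0 0 0 1'
python3 - <<'E'
from h import *
s=ctrl.read_state();print(s["clock"],grasp(),RR.T@s["force"],RR.T@s["torque"],s["width"],s["tool_rot"])
s=ctrl.read_state();d=ctrl.get_image("wrist");np.save("w9.npy",{**d,"TT":toolT(s)@d["tool_from_camera"]},allow_pickle=True); cv2.imwrite("pics/w9.png",d["img"][:,:,::-1])
d=ctrl.get_image("top"); crop(d["img"],170,145,425,265,3,"pics/t9.png")
d=ctrl.get_image("side"); crop(d["img"],200,100,360,240,3.6,"pics/s9.png")
E
```

```text
clock: 8.57
eef_pos: [588.6, -142.8, 64.8]
tool_rot: [3.142, 0.611, -1.474]
force: [3.0, 0.8, -16.6]
width: 13.4
8.5667 [  -0.83900134 -140.62324565   80.34911109] [  3.04071279   0.53224575 -16.62306198] [-2.9880419  -0.28215975 -0.55744228] 13.373231041145852 [ 3.14151212  0.61089126 -1.47424845]
```

View pics/w9.png

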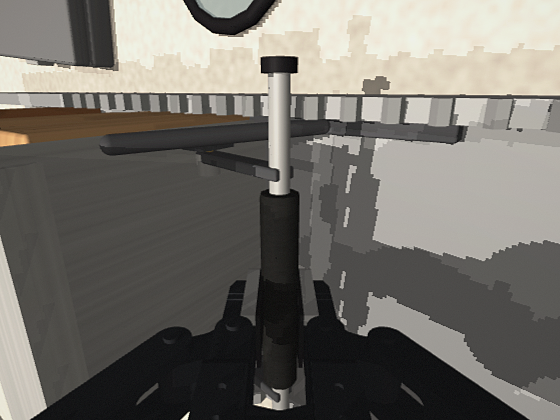

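View pics/t9.png

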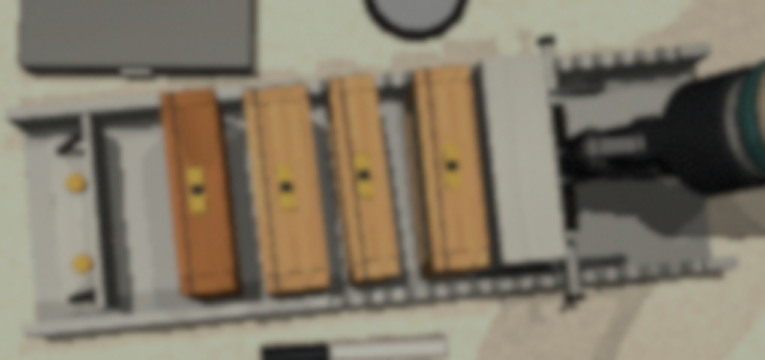

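View pics/s9.png

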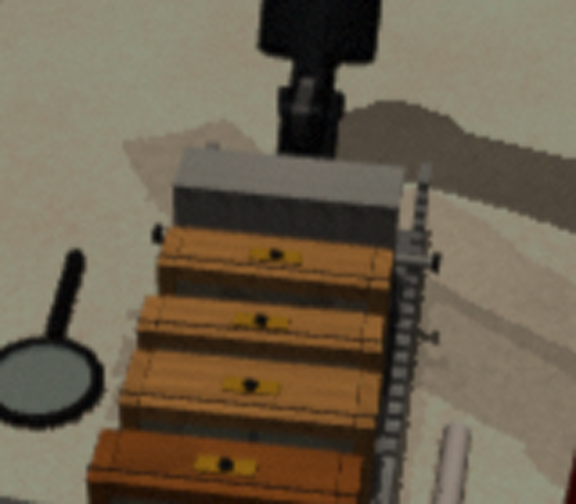

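```bash
python3 -m creep '-0.015 0 -0.02 0 0 0 1; -0.03 0 -0.04 0 0 0 1; -0.03 0 -0.04 0 0 0 1; -0.03 0 -0.04 0 0 0 1'
python3 - <<'E'
from h import *
s=ctrl.read_state();print(s["clock"],grasp(),RR.T@s["force"],RR.T@s["torque"],s["width"])
E
```

```text
clock: 9.05
eef_pos: [588.0, -142.6, 67.4]
tool_rot: [3.141, 0.612, -1.473]
force: [-0.8, 0.8, -12.4]
width: 13.4
9.05 [  -1.42443522 -140.39804997   82.96862898] [ -0.77034984   0.83118061 -12.43522732] [-2.15949828 -0.02625634  0.41686081] 13.414923667589015
```

Run:
```python
from h import *
a=cv2.imread("pics/w4.png")[130:200,170:300];d=ctrl.get_image("wrist");b=d["img"][130:200,170:300,::-1]
k=lambda i:cv2.resize(i,None,fx=5,fy=4,interpolation=cv2.INTER_CUBIC)
cv2.imwrite("pics/arm.png",np.vstack([k(a),k(b)]))
```

```text
(no output)
```

View pics/arm.png

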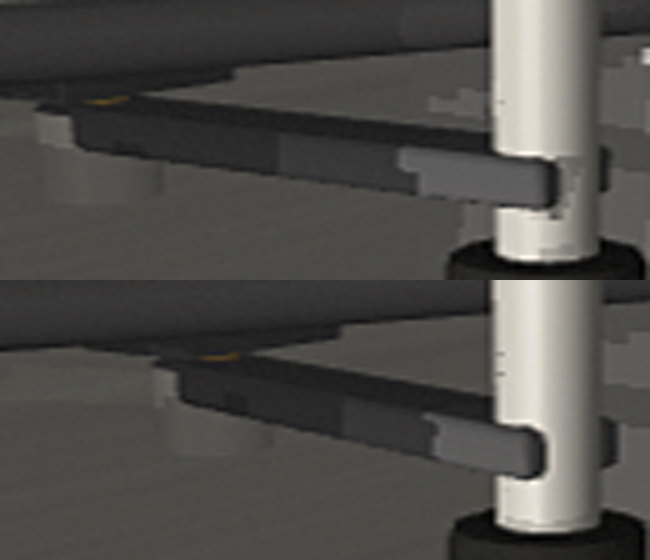

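```bash
python3 -m creep '-0.035 0 0.024 0 0 0 1; -0.07 0 0.049 0 0 0 1; -0.105 0 0.073 0 0 0 1; -0.14 0 0.098 0 0 0 1; -0.175 0 0.122 0 0 0 1; -0.21 0 0.147 0 0 0 1; -0.245 0 0.171 0 0 0 1; -0.28 0 0.196 0 0 0 1; -0.315 0 0.22 0 0 0 1; -0.35 0 0.245 0 0 0 1'
python3 - <<'E'
from h import *
s=ctrl.read_state();print(s["clock"],grasp(),RR.T@s["force"],RR.T@s["torque"],s["width"])
d=ctrl.get_image("top"); crop(d["img"],170,145,425,265,3,"pics/t10.png")
E
```

```text
clock: 9.93
eef_pos: [586.5, -126.3, 66.9]
tool_rot: [3.141, 0.611, -1.475]
force: [-4.0, -2.8, -8.8]
width: 13.2
9.9333 [  -1.41487359 -123.93101861   82.50672291] [-4.26663804 -2.3725058  -8.83775117] [-2.18507532  0.72694759  0.98646897] 13.215760885303588
```

View pics/t10.png

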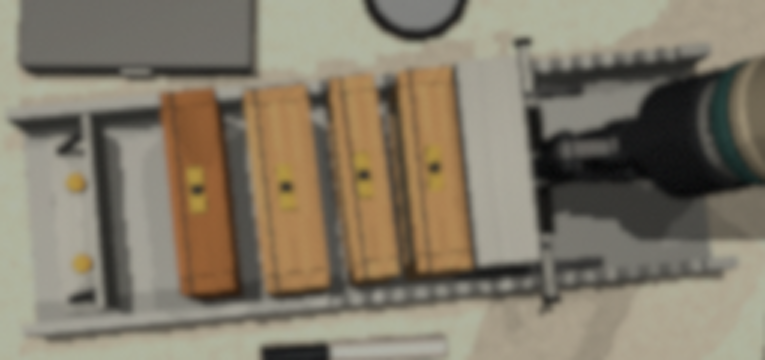

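```bash
python3 -m creep '-0.043 0 0.029 0 0 0 1; -0.086 0 0.059 0 0 0 1; -0.129 0 0.088 0 0 0 1; -0.172 0 0.118 0 0 0 1; -0.215 0 0.148 0 0 0 1; -0.258 0 0.177 0 0 0 1; -0.301 0 0.206 0 0 0 1; -0.344 0 0.236 0 0 0 1; -0.387 0 0.266 0 0 0 1; -0.43 0 0.295 0 0 0 1'
python3 - <<'E'
from h import *
s=ctrl.read_state();print(s["clock"],grasp(),RR.T@s["force"],RR.T@s["torque"],s["width"])
E
```

```text
clock: 10.82
eef_pos: [584.4, -106.3, 66.9]
tool_rot: [3.141, 0.61, -1.475]
force: [-4.9, -3.9, -8.2]
width: 13.4
10.8167 [  -1.57461677 -103.83658643   82.50135923] [-5.27466039 -3.40422667 -8.17191833] [-2.51877666  0.72288996  1.05327427] 13.449505722053168
```

```bash
python3 -m creep '-0.043 0 0.029 0 0 0 1; -0.086 0 0.059 0 0 0 1; -0.129 0 0.088 0 0 0 1; -0.172 0 0.118 0 0 0 1; -0.215 0 0.148 0 0 0 1; -0.258 0 0.177 0 0 0 1; -0.301 0 0.206 0 0 0 1; -0.344 0 0.236 0 0 0 1; -0.387 0 0.266 0 0 0 1; -0.43 0 0.295 0 0 0 1'
python3 - <<'E'
from h import *
s=ctrl.read_state();print(s["clock"],grasp(),RR.T@s["force"],RR.T@s["torque"],s["width"])
d=ctrl.get_image("top"); crop(d["img"],170,145,425,265,3,"pics/t11.png")
d=ctrl.get_image("side"); crop(d["img"],200,100,360,280,3.3,"pics/s11.png")
E
```

```text
clock: 11.65
eef_pos: [582.5, -86.2, 67.0]
tool_rot: [3.141, 0.609, -1.475]
force: [-4.9, -4.6, -10.2]
width: 13.2
11.65 [ -1.67526245 -83.63372638  82.57498018] [ -5.3605683   -4.14015679 -10.15452628] [-2.74149867  0.80956745  1.12114965] 13.24281659362858
```

View pics/t11.png

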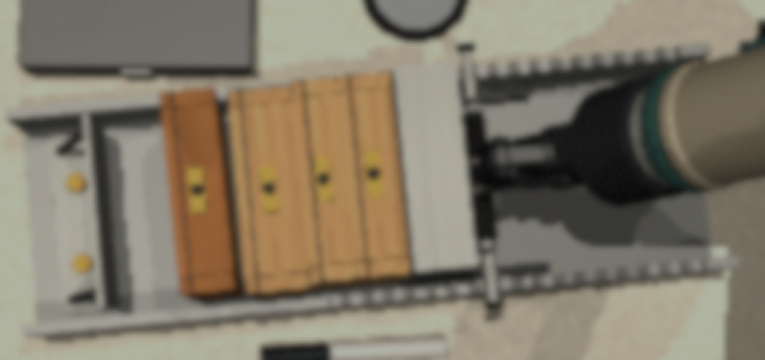

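View pics/s11.png

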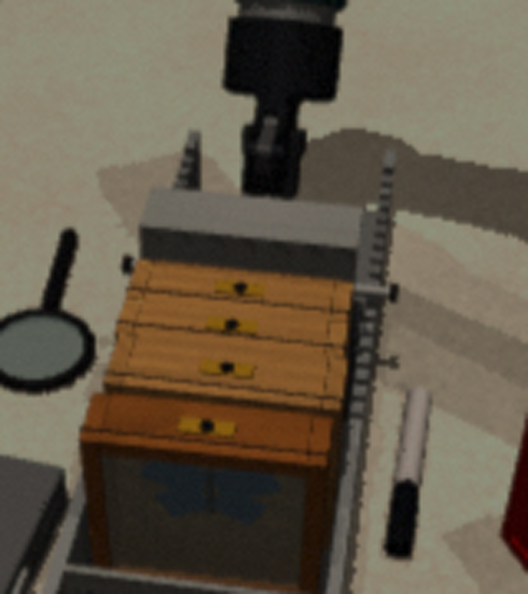

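```bash
python3 -m creep '-0.043 0.005 0.029 0 0 0 1; -0.086 0.01 0.059 0 0 0 1; -0.129 0.015 0.088 0 0 0 1; -0.172 0.02 0.118 0 0 0 1; -0.215 0.025 0.148 0 0 0 1; -0.258 0.03 0.177 0 0 0 1; -0.301 0.03 0.206 0 0 0 1; -0.344 0.03 0.236 0 0 0 1; -0.387 0.03 0.266 0 0 0 1; -0.43 0.03 0.295 0 0 0 1'
python3 - <<'E'
from h import *
s=ctrl.read_state();print(s["clock"],grasp(),RR.T@s["force"],RR.T@s["torque"],s["width"])
E
```

```text
clock: 12.58
eef_pos: [580.5, -66.1, 67.1]
tool_rot: [-3.14, 0.607, -1.475]
force: [-3.4, -5.1, -10.9]
width: 13.6
12.5833 [ -1.81828944 -63.39972086  82.74807113] [ -3.82358245  -4.72790205 -10.87474998] [-2.98818895  0.45998183  0.81671251] 13.63266870206823
```

```bash
python3 -m creep '-0.043 0 0.029 0 0 0 1; -0.086 0 0.059 0 0 0 1; -0.129 0 0.088 0 0 0 1; -0.172 0 0.118 0 0 0 1; -0.215 0 0.148 0 0 0 1; -0.258 0 0.177 0 0 0 1; -0.301 0 0.206 0 0 0 1; -0.344 0 0.236 0 0 0 1'
python3 - <<'E'
from h import *
s=ctrl.read_state();print(s["clock"],grasp(),RR.T@s["force"],RR.T@s["torque"],s["width"])
d=ctrl.get_image("top"); crop(d["img"],170,145,425,265,3,"pics/t12.png")
E
```

```text
clock: 13.25
eef_pos: [578.7, -49.5, 67.2]
tool_rot: [-3.14, 0.607, -1.476]
force: [-3.4, -5.3, -11.7]
width: 13.4
13.25 [ -1.95627928 -46.6823787   82.79112976] [ -3.87100997  -4.93244212 -11.70881196] [-3.0335033   0.53967149  0.8784275 ] 13.429108726749524
```

View pics/t12.png

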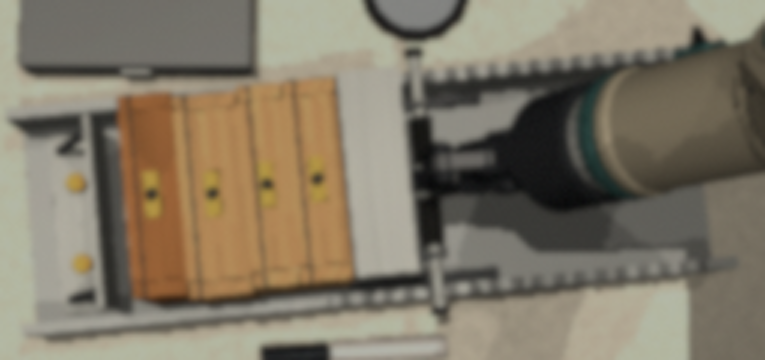

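```bash
python3 -m creep '-0.03 0 0.02 0 0 0 1; -0.06 0 0.04 0 0 0 1; -0.09 0 0.06 0 0 0 1; -0.12 0 0.08 0 0 0 1; -0.15 0 0.1 0 0 0 1; -0.18 0 0.12 0 0 0 1; -0.2 0 0.135 0 0 0 1; -0.22 0 0.15 0 0 0 1'
python3 - <<'E'
from h import *
s=ctrl.read_state();print(s["clock"],grasp(),RR.T@s["force"],RR.T@s["torque"],s["width"])
E
```

```text
clock: 13.97
eef_pos: [577.7, -38.7, 67.3]
tool_rot: [-3.141, 0.608, -1.475]
force: [-3.8, -5.6, -10.4]
width: 13.0
13.9667 [ -2.00224612 -35.8662845   82.91223176] [ -4.27767033  -5.18877975 -10.43478135] [-2.9726194   0.51013846  0.86231127] 13.041542475919858
```

```bash
python3 -m creep '-0.02 0 0.014 0 0 0 1; -0.04 0 0.028 0 0 0 1; -0.06 0 0.042 0 0 0 1; -0.08 0 0.056 0 0 0 1'
python3 - <<'E'
from h import *
s=ctrl.read_state();print(s["clock"],grasp(),RR.T@s["force"],RR.T@s["torque"],s["width"])
d=ctrl.get_image("top"); crop(d["img"],170,145,425,265,3,"pics/t13.png")
d=ctrl.get_image("side"); crop(d["img"],190,140,350,330,3,"pics/s13.png")
E
```

```text
clock: 14.3
eef_pos: [577.3, -34.9, 67.3]
tool_rot: [-3.141, 0.607, -1.476]
force: [-2.7, -5.2, -11.0]
width: 13.6
14.3 [ -2.04057513 -32.06680009  82.9239345 ] [ -3.21400745  -4.92253981 -10.98155242] [-3.03876443  0.5097803   0.88221349] 13.56691925262908
```

View pics/t13.png

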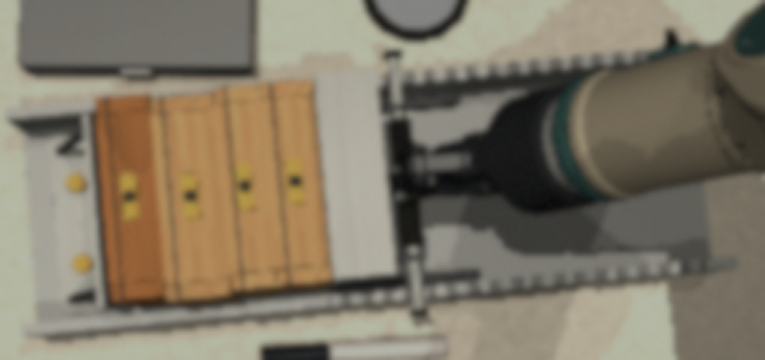

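View pics/s13.png

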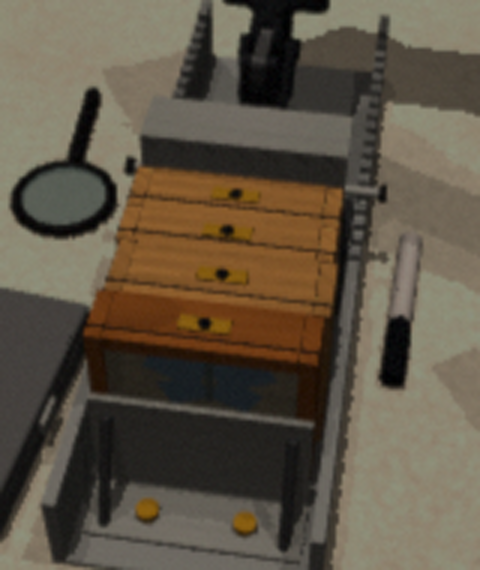

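```bash
python3 -m creep '-0.016 0 0.011 0 0 0 1; -0.032 0 0.022 0 0 0 1; -0.048 0 0.033 0 0 0 1; -0.064 0 0.044 0 0 0 1'
python3 - <<'E'
from h import *
s=ctrl.read_state();print(s["clock"],grasp(),RR.T@s["force"])
E
python3 -m creep '-0.016 0 0.011 0 0 0 1; -0.032 0 0.022 0 0 0 1; -0.048 0 0.033 0 0 0 1'
python3 - <<'E'
from h import *
s=ctrl.read_state();print(s["clock"],grasp(),RR.T@s["force"])
E
```

```text
clock: 14.73
eef_pos: [577.0, -31.8, 67.4]
tool_rot: [-3.141, 0.608, -1.476]
force: [-1.8, -5.5, -11.1]
width: 13.1
14.7333 [ -2.04642951 -28.94409421  82.95782068] [ -2.28568462  -5.35207297 -11.10934676]
clock: 14.98
eef_pos: [576.8, -29.5, 67.4]
tool_rot: [-3.141, 0.607, -1.476]
force: [-3.5, -5.7, -10.8]
width: 13.2
14.9833 [ -2.0531642  -26.62961928  82.97549719] [ -4.01408112  -5.35217469 -10.82905683]
```

```bash
python3 -m creep '-0.016 0 0.011 0 0 0 1; -0.032 0 0.022 0 0 0 1; -0.048 0 0.033 0 0 0 1'
python3 - <<'E'
from h import *
s=ctrl.read_state();print(s["clock"],grasp(),RR.T@s["force"])
E
python3 -m creep '-0.016 0 0.011 0 0 0 1; -0.032 0 0.022 0 0 0 1; -0.032 0 0.022 0 0 0 1'
python3 - <<'E'
from h import *
s=ctrl.read_state();print(s["clock"],grasp(),RR.T@s["force"])
d=ctrl.get_image("top"); crop(d["img"],170,145,425,265,3,"pics/t14.png")
E
```

```text
clock: 15.23
eef_pos: [576.5, -27.2, 67.4]
tool_rot: [-3.141, 0.607, -1.475]
force: [-3.4, -4.5, -11.2]
width: 13.3
15.2333 [ -2.08001045 -24.26548485  82.95095199] [ -3.77698273  -4.15259255 -11.19829659]
clock: 15.48
eef_pos: [576.3, -25.3, 67.4]
tool_rot: [-3.141, 0.608, -1.475]
force: [-2.6, -4.6, -12.1]
width: 13.1
15.4833 [ -2.12087643 -22.44692335  82.96926485] [ -3.01029999  -4.3655522  -12.08140869]
```

View pics/t14.png

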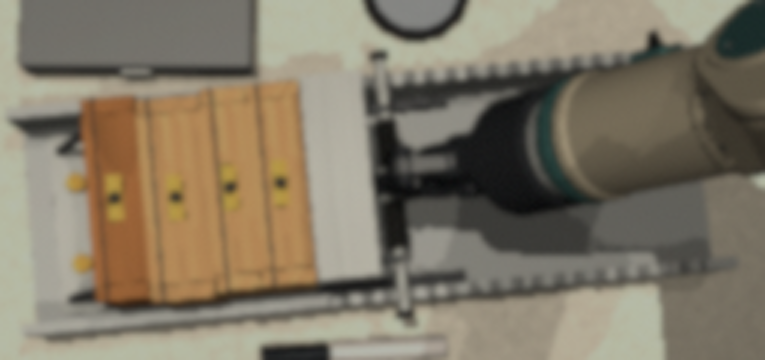

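```bash
for i in 1; do python3 -m creep '-0.016 0 0.011 0 0 0 1; -0.032 0 0.022 0 0 0 1; -0.048 0 0.033 0 0 0 1'; done
python3 - <<'E'
from h import *
s=ctrl.read_state();print(s["clock"],grasp(),RR.T@s["force"])
E
python3 -m creep '-0.016 0 0.011 0 0 0 1; -0.032 0 0.022 0 0 0 1; -0.048 0 0.033 0 0 0 1'
python3 - <<'E'
from h import *
s=ctrl.read_state();print(s["clock"],grasp(),RR.T@s["force"])
E
```

```text
clock: 15.78
eef_pos: [576.3, -24.7, 67.3]
tool_rot: [-3.14, 0.606, -1.476]
force: [-4.9, -9.9, -7.6]
width: 13.6
15.7833 [ -2.08715743 -21.80372042  82.92375719] [-5.77756138 -9.4295667  -7.60782999]
clock: 16.03
eef_pos: [576.3, -24.7, 67.2]
tool_rot: [-3.14, 0.602, -1.477]
force: [-5.8, -14.9, -6.0]
width: 13.6
16.0333 [ -2.06186463 -21.73570831  82.81543257] [ -7.15472327 -14.27473452  -5.95425212]
```

Run:
```python
from h import *
d=ctrl.get_image("side"); crop(d["img"],190,140,350,330,3,"pics/s15.png")
d=ctrl.get_image("top"); crop(d["img"],170,145,320,265,5,"pics/t15.png")
```

```text
(no output)
```

View pics/s15.png

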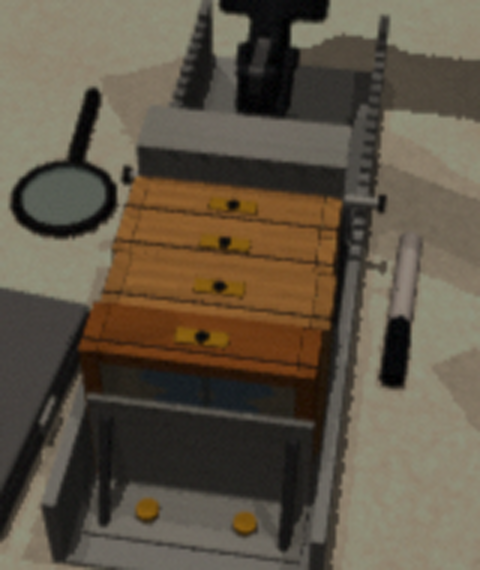

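View pics/t15.png

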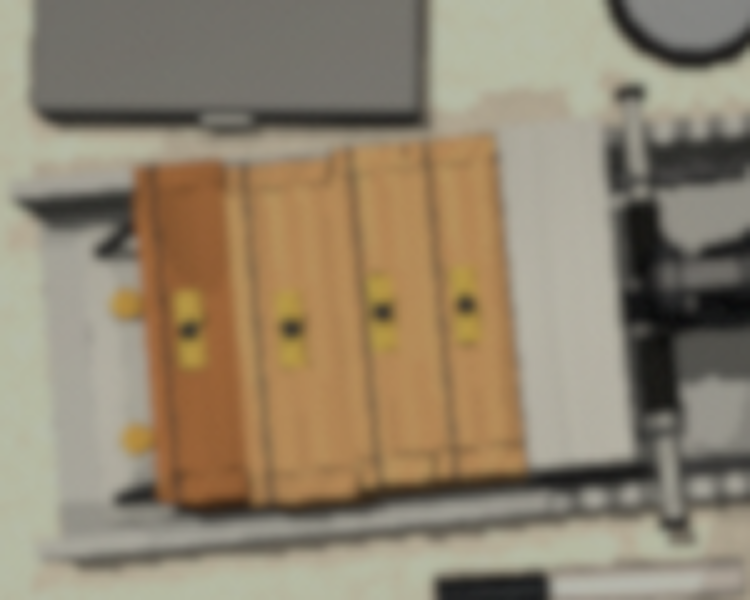

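```bash
python3 -m creep '0.04 0 -0.028 0 0 0 1; 0.08 0 -0.057 0 0 0 1; 0.12 0 -0.085 0 0 0 1; 0.16 0 -0.113 0 0 0 1; 0.2 0 -0.14 0 0 0 1; 0.24 0 -0.168 0 0 0 1; 0.28 0 -0.196 0 0 0 1; 0.28 0 -0.196 0 0 0 1; 0.28 0 -0.196 0 0 0 1'
python3 - <<'E'
from h import *
s=ctrl.read_state();print(s["clock"],grasp(),RR.T@s["force"])
E
```

```text
clock: 16.88
eef_pos: [577.0, -33.0, 67.8]
tool_rot: [-3.141, 0.61, -1.475]
force: [-1.5, -0.6, -14.8]
width: 13.2
16.8833 [ -2.09431677 -30.21989208  83.3886139 ] [ -1.5298168   -0.42064142 -14.83562788]
```

```bash
python3 -m creep '0.037 0 -0.026 0 0 0 1; 0.074 0 -0.052 0 0 0 1; 0.074 0 -0.052 0 0 0 1'
python3 - <<'E'
from h import *
s=ctrl.read_state();print(s["clock"],grasp(),RR.T@s["force"])
E
python3 -m creep '0.036 0 0.04 0 0 0 1; 0.072 0 0.08 0 0 0 1; 0.108 0 0.12 0 0 0 1; 0.145 0 0.155 0 0 0 1; 0.145 0 0.155 0 0 0 1; 0.145 0 0.155 0 0 0 1'
python3 - <<'E'
from h import *
s=ctrl.read_state();print(s["clock"],grasp(),RR.T@s["force"])
E
```

```text
clock: 17.13
eef_pos: [577.4, -36.8, 68.0]
tool_rot: [-3.141, 0.61, -1.475]
force: [-1.0, 0.2, -14.2]
width: 13.7
17.1333 [ -2.05997461 -33.98658631  83.53627411] [ -0.95476858   0.25211728 -14.19531169]
clock: 17.63
eef_pos: [578.3, -36.4, 60.7]
tool_rot: [-3.14, 0.613, -1.476]
force: [-1.8, 1.2, -0.2]
width: 13.4
17.6333 [ -1.15983595 -33.69739104  76.28863519] [-1.69787148  1.3326141  -0.21926201]
```

```bash
python3 -m creep '0.03 0 0.03 0 0 0 1; 0.06 0 0.06 0 0 0 1; 0.09 0 0.09 0 0 0 1; 0.11 0 0.11 0 0 0 1; 0.11 0 0.11 0 0 0 1; 0.11 0 0.11 0 0 0 1'
python3 - <<'E'
from h import *
s=ctrl.read_state();print(s["clock"],grasp(),RR.T@s["force"])
d=ctrl.get_image("wrist");cv2.imwrite("pics/w16.png",d["img"][:,:,::-1])
a=cv2.imread("pics/w4.png")[130:200,170:300];b=d["img"][130:200,170:300,::-1]
k=lambda i:cv2.resize(i,None,fx=5,fy=4,interpolation=cv2.INTER_CUBIC)
cv2.imwrite("pics/arm2.png",np.vstack([k(a),k(b)]))
E
```

```text
clock: 18.13
eef_pos: [578.8, -38.6, 55.0]
tool_rot: [-3.138, 0.612, -1.473]
force: [3.5, 1.7, 5.6]
width: 13.3
18.1333 [ -0.86200617 -35.89472701  70.53456368] [3.69279715 1.38127686 5.60785769]
```

View pics/arm2.png

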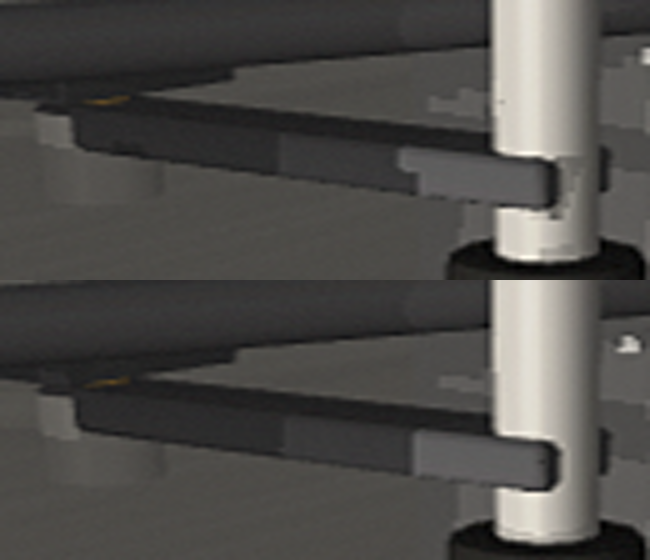

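View pics/w16.png

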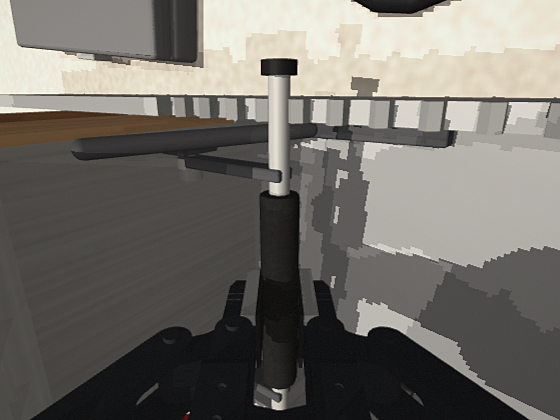

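```bash
python3 -m creep '0 0 0 0 0 0 0.85; 0 0 0 0 0 0 0.7; 0 0 0 0 0 0 0.5; 0 0 0 0 0 0 0.5; 0 0 0 0 0 0 0.5; 0 0 0 0 0 0 0.5'
python3 - <<'E'
from h import *
s=ctrl.read_state();print(s["clock"],grasp(),RR.T@s["force"],s["width"])
d=ctrl.get_image("wrist");cv2.imwrite("pics/w17.png",d["img"][:,:,::-1])
E
```

```text
clock: 18.68
eef_pos: [577.5, -38.6, 53.3]
tool_rot: [-3.141, 0.611, -1.475]
force: [0.1, 0.6, -0.3]
width: 42.6
18.6833 [ -2.16415963 -35.8252609   68.83205795] [ 0.11630373  0.56970996 -0.3049529 ] 42.565755281140234
```

View pics/w17.png

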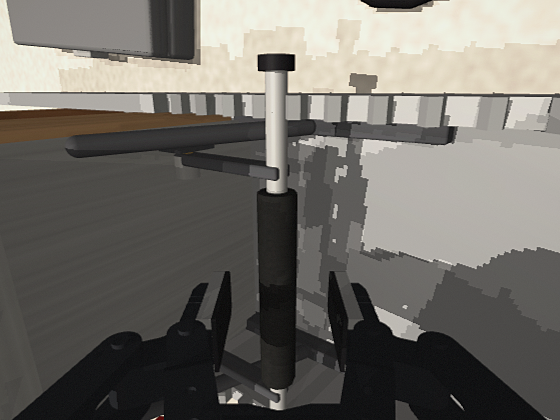

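Released; the bar sits centred between the fingers. Back out along the tool axis.

```bash
python3 -m creep '0 0 -0.3 0 0 0 0.5; 0 0 -0.7 0 0 0 0.5; 0 0 -1.2 0 0 0 0.5; 0 0 -1.8 0 0 0 0.5; 0 0 -2.4 0 0 0 0.5; 0 0 -3.1 0 0 0 0.5; 0 0 -3.8 0 0 0 0.5; 0 0 -4.2 0 0 0 0.5; 0 0 -4.2 0 0 0 0.5'
python3 - <<'E'
from h import *
s=ctrl.read_state();print(s["clock"],grasp(),RR.T@s["force"],s["width"])
d=ctrl.get_image("wrist");np.save("w18.npy",{**d,"TT":toolT(s)@d["tool_from_camera"]},allow_pickle=True);cv2.imwrite("pics/w18.png",d["img"][:,:,::-1])
d=ctrl.get_image("top"); crop(d["img"],170,145,425,265,3,"pics/t18.png")
d=ctrl.get_image("side"); crop(d["img"],190,140,350,330,3,"pics/s18.png")
E
```

```text
clock: 19.48
eef_pos: [588.5, -138.8, 194.4]
tool_rot: [-3.135, 0.605, -1.475]
force: [0.6, -0.2, 0.0]
width: 42.5
19.4833 [  -0.78489302 -136.54360743  210.03823141] [ 0.58202096 -0.2964402   0.00499503] 42.545385730624844
```

View pics/w18.png

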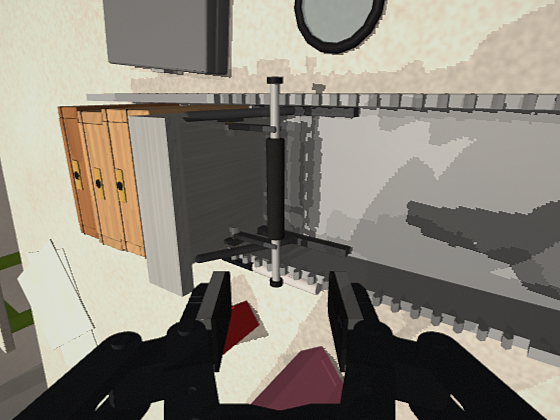

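View pics/t18.png

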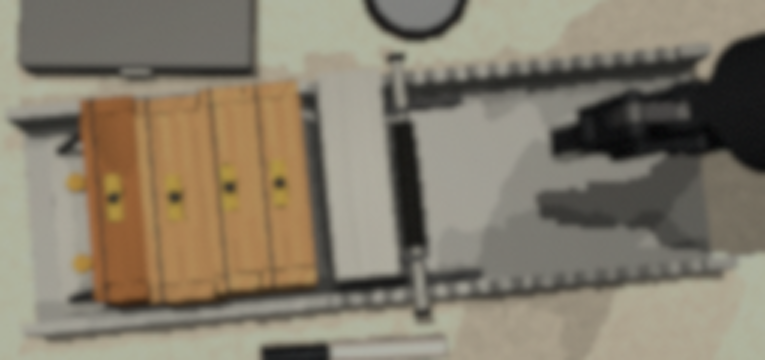

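View pics/s18.png

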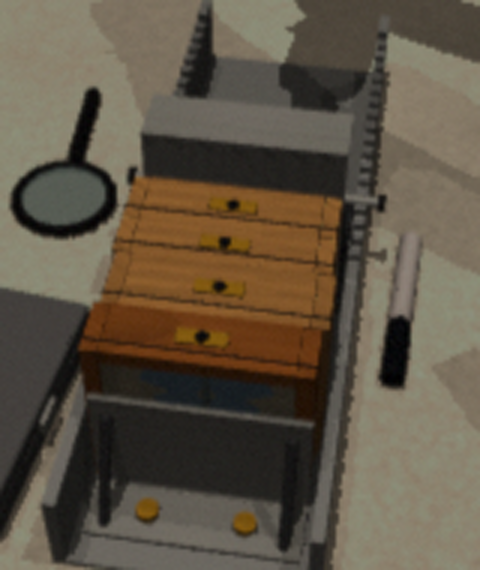

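Run:
```python
from h import *
a=np.load("w1.npy",allow_pickle=True).item();b=np.load("w18.npy",allow_pickle=True).item()
k=lambda i:cv2.resize(i,None,fx=3,fy=2.6,interpolation=cv2.INTER_CUBIC)
cv2.imwrite("pics/fin.png",np.hstack([k(a["img"][65:295,205:335]),k(b["img"][70:300,210:340])])[:,:,::-1])
for d,u,v,w in((a,270,95,(230,0)),(b,275,95,(0,0))):
    pass
# bar-depth from sleeve length, level assumption
for d,e,f in((a,(270.3,134.3),(270.7,242)),(b,(275,139),(275,241))):
    print([round(float(np.linalg.norm(onz(d,*e,z,d["TT"])-onz(d,*f,z,d["TT"]))),1) for z in(60,70)], [rk((onz(d,*e,z,d["TT"])+onz(d,*f,z,d["TT"]))/2).round(1) for z in (60,70)])
```

```text
[95.1, 91.1] [array([  -4. , -179.2,   60. ]), array([  -0.4, -186.5,   70. ])]
[92.9, 89.2] [array([ -3.6, -27.3,  60. ]), array([ -0.2, -34.4,  70. ])]
```

View pics/fin.png

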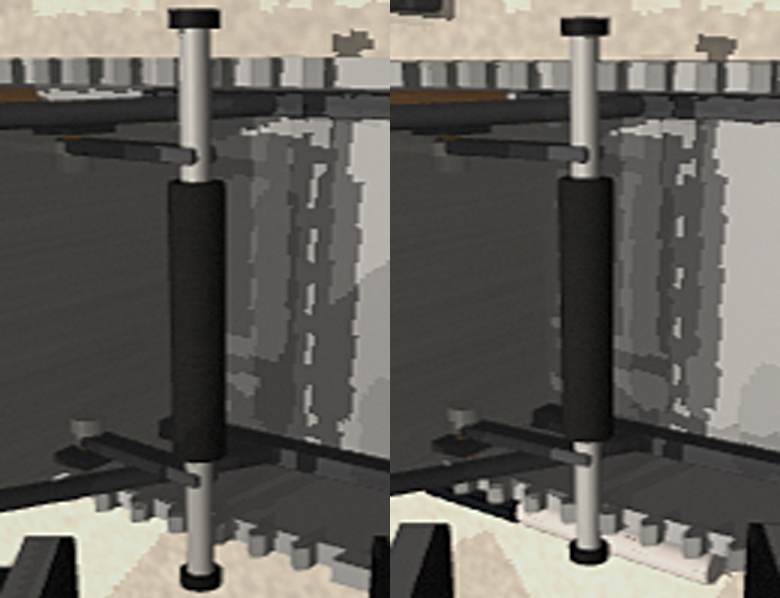

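Run:
```python
from h import *
b=np.load("w18.npy",allow_pickle=True).item()
cv2.imwrite("pics/fin2.png",cv2.resize(b["img"][230:310,220:350],None,fx=6,fy=6,interpolation=cv2.INTER_CUBIC)[:,:,::-1])
```

```text
(no output)
```

View pics/fin2.png

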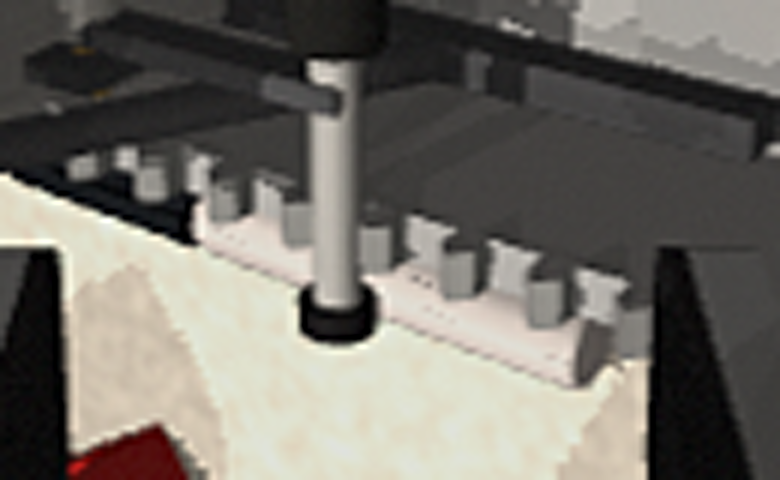

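Run:
```python
from cell import ctrl
print(ctrl.finish_job())
```

```text
the job is handed in; nothing more can be done
None
```

I handed the job in at about 19.5 s, with the row closed up and the release bar seated in a notch. No verdict came back.

**What I did:** I gripped the bar's sleeve with the tool leaning back 35°, lifted the bar and slid the follower until the row closed against the end plate. I then eased it back to the notch ten pitches (about 150 mm) from the start, lowered the bar, let go and backed out. The next notch forward lay about 3 mm past the closed position and would have squeezed the row.

**What went wrong:** Early in the slide I lowered the bar too far and it caught on the teeth. The push rose to about 24 N before any case was touched; I backed off, lifted the bar higher and carried on. With the row shut, the push on the tool was about 14 N.

**Last checks:**
- **Cases:** the top and side pictures show all four upright and closed up at the end plate, with roughly 12 mm between the last case and the follower.
- **Bar:** it has the same height and arm slope as at the start. The near end shows clearly in a notch; I did not zoom in on the far end.
- **Marker, magnifier and slide box:** they look unmoved, and nothing was touching the robot.

**What disagreed:** the wrist camera placed the bar about 9 mm too high throughout. I took it as home from how it caught and lifted and from the picture of it in the notch, not from that height.

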